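# Pack the trainee's wiring kit

### The job

Pack the kit tray for the next trainee: on the dark metal seat lay the brown baseboard and, on top of it, the plain white cover, both squared up close against the two yellow corner fences; and stand the wide yellow-toggle breaker in the blue bay and the narrow yellow-toggle breaker in the orange bay, toggles up. Leave the white cover with the two openings and both blue-toggle breakers where they are.

Things in the scene. Friction and masses are not known exactly. Their poses are not given: they have to be found in the camera images.
- seat: Fixed in grey tray: dark metal base 80 x 126 x 6 thick, yellow fences to z 26. +x fence: two stubs, face x=+28, y 30 to 48 and -48 to -30, finger gap between. +y fence: face y=+48, x -18 to 18. Plates lie with length along seat y. Origin: base underside, 5 above table, under the centre of a plate touching both fences: undersides at z 6 (first), 14 (second). Tray rim 14 high, 70+ away.
- wide_bay: Blue-walled open pocket fixed in the tray, for the 54 mm breaker: inside 104 (x) x 74 (y), outside 112 x 84, walls 22 high, black floor 4 thick. Origin: centre of its underside, 5 mm above the table. x is parallel to the seat's x. The bays stand side by side in y, 120 mm between centres, on the seat's -x side, in either order.
- narrow_bay: Orange-walled open pocket fixed in the tray, for the 36 mm breaker: inside 104 (x) x 56 (y), outside 112 x 84 (thick side walls), walls 22 high, black floor 4 thick. Origin: centre of its underside, 5 mm above the table. x is parallel to the seat's x.
- baseboard: Loose flat plate, 96 (x) x 56 (y) x 8 thick, brown with four small brass dots at the corners, 0.08 kg. Goes at the bottom of the stack on the seat. Origin: centre of underside, z up. Starts on the 3 mm green mat, x within 0.25 rad of world x.
- plain_cover: Loose flat plate, 96 (x) x 56 (y) x 8 thick, plain white, no openings, a small dark dot near each end, 0.06 kg. Goes on top of the baseboard. Origin: centre of underside, z up. Starts on the 3 mm green mat, x within 0.25 rad of world x.
- wide_breaker: Loose 3-pole breaker on its back, off-white, yellow toggle bar on top. Body 85 (x) x 54 (y) x 44 high; on it a centred nose 45 (x) x 54 (y), up to 59 above the underside; then the toggle bar 14 x 46, up to 70. Origin: centre of underside, z up. 0.32 kg. Goes in the blue bay, length along bay x, either way round. Starts on the 3 mm green mat, x within 0.25 rad of world x.
- narrow_breaker: Loose 2-pole breaker on its back, off-white, yellow toggle bar on top. Body 85 (x) x 36 (y) x 44 high; on it a centred nose 45 (x) x 36 (y), up to 59 above the underside; then the toggle bar 14 x 28, up to 70. Origin: centre of underside, z up. 0.22 kg. Goes in the orange bay, length along bay x, either way round. Starts on the 3 mm green mat, x within 0.25 rad of world x.
- window_cover: Loose flat plate, 96 (x) x 56 (y) x 8 thick, white with two openings (28 x 30) through it, 0.05 kg. Look-alike: stays where it is. Origin: centre of underside, z up. Starts on the 3 mm green mat, x within 0.25 rad of world x.
- blue_wide_breaker: Loose 3-pole breaker on its back, off-white, blue toggle bar on top. Body 85 (x) x 54 (y) x 44 high; on it a centred nose 45 (x) x 54 (y), up to 59 above the underside; then the toggle bar 14 x 46, up to 70. Origin: centre of underside, z up. 0.32 kg. Look-alike: stays where it is. Starts on the 3 mm green mat, x within 0.25 rad of world x.
- blue_narrow_breaker: Loose 2-pole breaker on its back, off-white, blue toggle bar on top. Body 85 (x) x 36 (y) x 44 high; on it a centred nose 45 (x) x 36 (y), up to 59 above the underside; then the toggle bar 14 x 28, up to 70. Origin: centre of underside, z up. 0.22 kg. Look-alike: stays where it is. Starts on the 3 mm green mat, x within 0.25 rad of world x.
There are look-alikes about, which are no part of the job. There is more than one size of the baseboard; the one meant has the size given above. What is shaped like the plain_cover but purple is not meant.

How it is judged (in metres and radians):
At the end, for the whole second after the job is handed in: Baseboard flat on the seat, plain cover flat on it, each within 7 mm of both fences and 0.08 rad of square; wide yellow breaker on the blue bay's floor, narrow yellow one on the orange bay's, upright within 0.1 rad and 14 mm of centre; all released and at rest (x of baseboard in the frame of seat between -0.007 and 0.0025 m and y of baseboard in the frame of seat between -0.007 and 0.0025 m and z of baseboard in the frame of seat between 0.003 and 0.009 m and angle between the x axis of each of baseboard, plain_cover and the y axis of seat, either way round below 0.08 rad and angle between each of baseboard, plain_cover's own z axis and vertical below 0.08 rad and linear speed of each of baseboard, plain_cover, wide_breaker, narrow_breaker below 0.02 m/s and angular speed of each of baseboard, plain_cover, wide_breaker, narrow_breaker below 0.2 rad/s and contact force between the fingers and baseboard below 0.1 N and x of plain_cover in the frame of seat between -0.007 and 0.0025 m and y of plain_cover in the frame of seat between -0.007 and 0.0025 m and z of plain_cover in the frame of seat between 0.011 and 0.017 m and contact force between the fingers and plain_cover below 0.1 N and x of wide_breaker in the frame of wide_bay between -0.013 and 0.013 m and y of wide_breaker in the frame of wide_bay between -0.014 and 0.014 m and z of wide_breaker in the frame of wide_bay between 0 and 0.008 m and angle between each of wide_breaker, narrow_breaker's own z axis and vertical below 0.1 rad and contact force between the fingers and wide_breaker below 0.1 N and x of narrow_breaker in the frame of narrow_bay between -0.013 and 0.013 m and y of narrow_breaker in the frame of narrow_bay between -0.014 and 0.014 m and z of narrow_breaker in the frame of narrow_bay between 0 and 0.008 m and contact force between the fingers and narrow_breaker below 0.1 N); the robot touches nothing.
It fails at once if the cover with the openings is moved by more than 30 mm (distance of window_cover from where it was at the start of the episode above 0.03 m).
It fails at once if the wide blue-toggle breaker is moved by more than 30 mm (distance of blue_wide_breaker from where it was at the start of the episode above 0.03 m).
It fails at once if the narrow blue-toggle breaker is moved by more than 30 mm (distance of blue_narrow_breaker from where it was at the start of the episode above 0.03 m).
It also fails if it takes over 120 s, if anything falls off the work surface, if the arm or the gripper's body presses on something with over 40 N, if the wrist force passes 120 N, or if a joint passes its speed limit or range.

### The arm

A 6-joint arm with a two-finger parallel gripper is mounted at the origin on the work surface. World frame = base frame: x ahead of the robot, y to its left, z up, the work surface at z = 0. Lengths are in mm, angles in rad, forces in N, time in s.
With the tool pointing down it reaches from about 375 to 925 mm from the base axis. Payload 5.7 kg.
Tool frame: the origin (TCP) lies at the very end of the fingers, on their centre line; the grasp point (between the pads) lies 19 mm behind it; z points along the fingers, y is the direction in which the jaws open and shut (so a half turn about z gives the same grasp; the last joint's range is limited). The gripper opens to 85 mm and grips with 20 to 120 N. Pads are 22 mm wide; open, the fingers measure 114 mm over their backs; the gripper's body (76 mm by 85 mm) begins 54 mm behind the grasp point. The pads swing forward as they close: fully open they stand 13 mm farther back than shut.
Start: joints at [-1.379, 0.359, 1.51, -0, 1.272, -0.115], TCP at [181.19, -571.956, 231.267] pointing down, gripper open.
Joint ranges: [-2.97, 2.97], [-1.01, 2.36], [0.21, 2.38], [-0.96, 4.11], [0.2, 2.71], [-2.98, 2.98]. Speed limits (rad/s): [2.39, 2.39, 3.14, 3.14, 3.14, 3.14].

### API

Orientations are given as a 3x3 rotation matrix whose columns are the frame's x, y, z axes.
In Python, from station import sensors, cams, job_done gives the robot as it stands.
- The arm moves only by the tool drive_tool, never from a script. Its argument "series" is a list of rows, each an object with "delta_pos": the shift along the tool's x, y, z in cm, a list of three; "turn": the turn, a rotation vector about the tool's x, y, z in rad, a list of three; "claw": the closure in counts, from 0 (fully open) to 255 (shut). In form: [{"delta_pos": [tx, ty, tz], "turn": [rx, ry, rz], "claw": claw}, ...]. A call has 1 to 12 rows; each row shifts and turns the commanded pose from where the row before left it, along the tool's axes as they then stand; what a row does not reach is not made up. A row lasts 1/10 s, in which the tool goes at most 50 mm and 8.59 degrees, less where a joint would pass 70% of its speed; a pose out of reach is approached as far as the arm can. A call is refused whole if a number of a shift passes 5 or a number of a turn 0.15, either way. A call with a gripper value outside its range is refused whole. The fingers move at their own pace and stop on an object; "squeeze" is the grip in N (left out, the last holds). Time passes only in rows, so rows that do not move let the fingers close. It gives the time, the measured TCP pose, the force and the opening at its end, in the units of the state.
- sensors.observe(): the state, without advancing time (a new reading comes with each control period).
- cams.snapshot(name): name is "scene" or "top"; returns a dict with "pixels" (480x640x3 uint8, blue, green, red), "intrinsics" (3x3 intrinsics, pixels), "R" (3x3) and "t" (3): a world point X has camera coordinates R X + t. Camera axes: x right, y down, z forward; pixel columns grow to the right and rows downward; lengths in mm; the calibration is good to about 2 mm. A picture is of the moment at which its call begins. There is no depth.
- job_done(): hands the job in, once; it reports no verdict.
Trained networks look in a picture, given as the dict that the camera call returned (one of the last four; its "shot" number tells which), for a name from the list of things; names that differ only in an ending like _2 or _b are one class to them, and where a whole thing is asked for, a point or a joint stands for the part that bears it (a point fixed in the world has none). Each returns a list of dicts, best first, with "confidence" (0 to 1); they miss things now and then, are a little off and sometimes report something else, mostly with a low value. They report only what shows in the picture. A call takes as long as a camera call. They do not tell look-alikes from the thing itself.
- cams.spot_in(picture, thing): "at" ([x, y, z] in mm, in world coordinates, good to about 4 mm: the middle of the surface that is visible of it).
- cams.trace(picture, thing): "mask" (480x640 bool, what is visible of it).
The state is a dict: "time_s": time; "q": joint angles; "dq": joint speeds; "effort": joint torques, N m; "tcp_pos": TCP position; "tool_rot": TCP orientation; "force": force on the tool from outside, world axes, zero at the start; "ft_torque": the same for the moment, N m; "grip_width": finger opening in mm.
Only numpy, scipy, OpenCV 4.12 (cv2) and the standard library are available. Lean on these libraries where they do the work, as an engineer would, in place of code of your own. Each camera call takes 0.05 s, during which the arm holds its last target.

## Working session

There is one attempt and no reset: what is moved stays moved. The work goes in short steps, Python scripts to look and compute and a tool call to move; the robot and the scene stay as the last step left them, time stands still between calls to the robot, and variables do not carry over. Pictures are saved under pics/ and viewed, and the job is handed in when it is done.

Besides the shell and the picture viewer there is one more tool, called after "Emit:" as name(argument=value, ...), one argument or row to a line, values as JSON. drive_tool: Moves the arm, as the interface text tells. Its arguments: {"type":"object","properties":{"series":{"type":"array"},"squeeze":{"type":"number"}},"required":["series"]}

```bash
ls; mkdir -p pics
python3 - <<'E'
from station import sensors,cams
import cv2,numpy as np
s=sensors.observe()
for k,v in s.items(): print(k,np.round(v,3).tolist())
for n in ("scene","top"):
    p=cams.snapshot(n); cv2.imwrite(f"pics/{n}0.png",p["pixels"])
    print(n,p["shot"],np.round(p["intrinsics"],1).tolist(),np.round(p["R"],4).tolist(),np.round(p["t"],1).tolist())
E
```

```text
pics
time_s 0.0
q [-1.379, 0.359, 1.511, -0.0, 1.273, -0.115]
dq [0.001, 0.001, -0.0, -0.001, 0.001, -0.001]
effort [-0.001, -52.762, -27.862, -0.0, 0.013, 0.0]
tcp_pos [181.061, -571.296, 230.463]
tool_rot [[0.953, 0.302, -0.0], [0.302, -0.953, 0.002], [0.0, -0.002, -1.0]]
force [0.521, -0.378, -0.001]
ft_torque [0.004, -0.011, 0.007]
grip_width 85.038
scene 1 [[467.7, 0.0, 319.6], [0.0, 467.7, 241.2], [0.0, 0.0, 1.0]] [[0.6468, 0.7625, 0.0151], [0.5137, -0.4209, -0.7476], [-0.5637, 0.4913, -0.664]] [-334.2, -221.3, 1552.7]
top 2 [[439.5, 0.0, 319.6], [0.0, 439.5, 245.6], [0.0, 0.0, 1.0]] [[-0.015, -0.9999, 0.0], [-0.9968, 0.0149, -0.0791], [0.0791, -0.0012, -0.9969]] [23.8, 523.7, 990.0]
```

View pics/scene0.png

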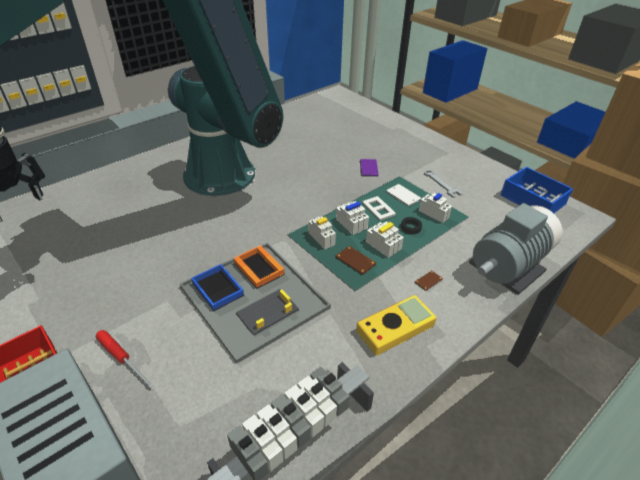

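View pics/top0.png

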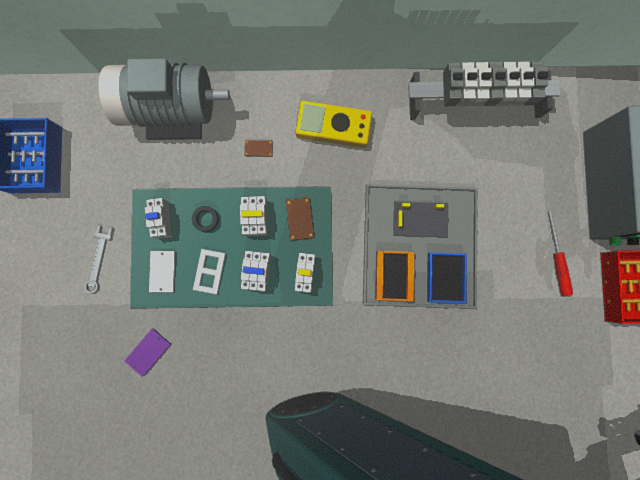

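```bash
cat > h.py <<'E'
import numpy as np,cv2
def ray(p,uv):
    K,R,t=[np.asarray(p[k],float) for k in("intrinsics","R","t")]
    uv=np.atleast_2d(np.asarray(uv,float))
    d=np.linalg.solve(K,np.c_[uv,np.ones(len(uv))].T)
    return -R.T@t,(R.T@d).T
def back(p,uv,z):
    c,d=ray(p,uv); s=(z-c[2])/d[:,2]; return c+d*s[:,None]
def proj(p,X):
    K,R,t=[np.asarray(p[k],float) for k in("intrinsics","R","t")]
    X=np.atleast_2d(np.asarray(X,float)); x=(K@(R@X.T+t[:,None])).T
    return x[:,:2]/x[:,2:]
def save(p,name,box,k):
    x0,y0,x1,y1=box
    cv2.imwrite("pics/"+name,cv2.resize(p["pixels"][y0:y1,x0:x1],None,fx=k,fy=k,interpolation=cv2.INTER_CUBIC))
E
python3 - <<'E'
from station import cams
from h import *
p=cams.snapshot("top")
np.save("top.npy",p,allow_pickle=True)
save(p,"mat.png",(130,180,340,310),3.8)
save(p,"tray.png",(355,175,485,315),4.2)
q=cams.snapshot("scene"); np.save("scene.npy",q,allow_pickle=True)
save(q,"sc1.png",(175,160,475,370),2.6)
for n in "seat wide_bay narrow_bay baseboard plain_cover wide_breaker narrow_breaker window_cover blue_wide_breaker".split():
    try:
        print(n,[(np.round(d["at"]).tolist(),round(d["confidence"],2)) for d in cams.spot_in(p,n)])
    except Exception as e: print(n,e)
E
```

```text
seat [([583.0, -219.0, 10.0], 0.63), ([588.0, 377.0, 45.0], 0.17)]
wide_bay [([443.0, -271.0, 10.0], 0.82)]
narrow_bay [([451.0, -156.0, 8.0], 0.74)]
baseboard [([760.0, 161.0, 6.0], 0.81), ([592.0, 64.0, 11.0], 0.7)]
plain_cover [([284.0, 416.0, 7.0], 0.83), ([470.0, 380.0, 9.0], 0.73)]
wide_breaker [([592.0, 162.0, 49.0], 0.96)]
narrow_breaker [([464.0, 49.0, 60.0], 0.57)]
window_cover [([470.0, 276.0, 9.0], 0.96), ([586.0, 377.0, 47.0], 0.39)]
blue_wide_breaker [([468.0, 160.0, 53.0], 0.7)]
```

View pics/mat.png

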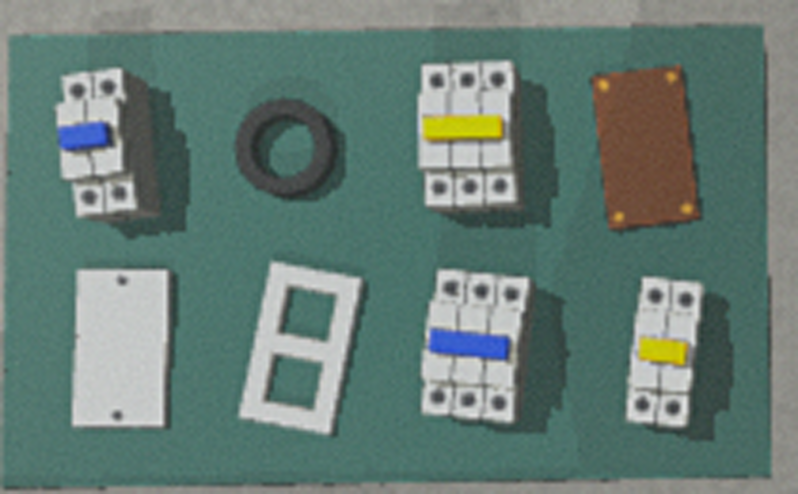

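View pics/tray.png

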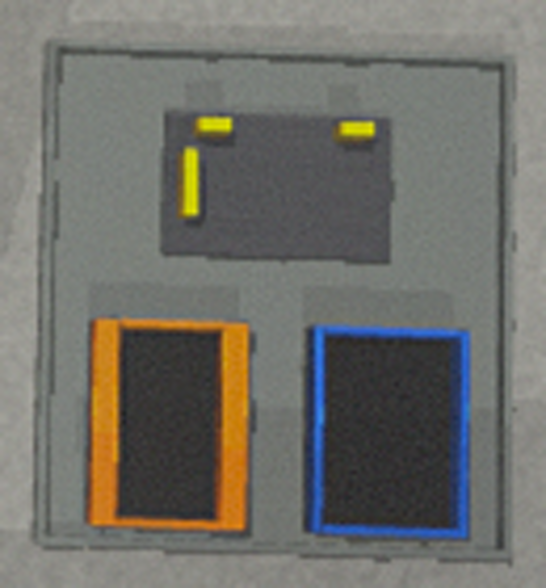

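View pics/sc1.png

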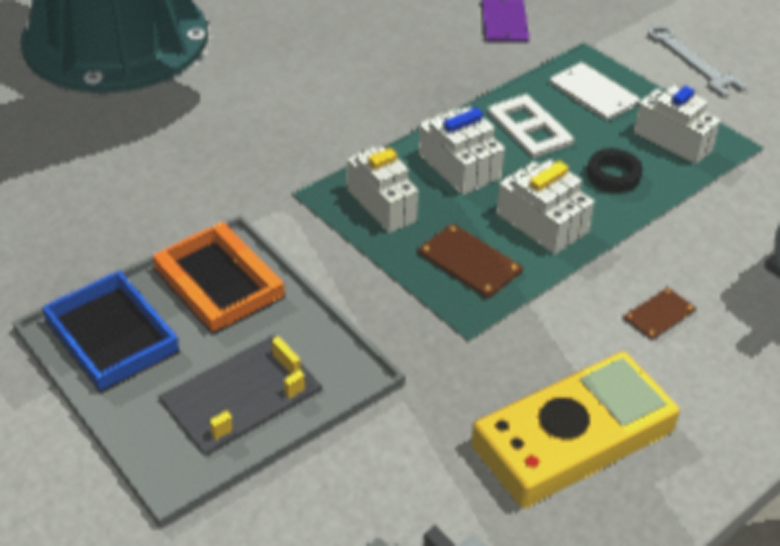

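```bash
cat > seg.py <<'E'
from h import *
def seg(p,lo,hi,box,z,n=1,name=""):
    hsv=cv2.cvtColor(p["pixels"],cv2.COLOR_BGR2HSV)
    m=cv2.inRange(hsv,np.array(lo),np.array(hi))
    b=np.zeros_like(m); x0,y0,x1,y1=box; b[y0:y1,x0:x1]=m[y0:y1,x0:x1]
    cs,_=cv2.findContours(b,cv2.RETR_EXTERNAL,cv2.CHAIN_APPROX_NONE)
    cs=sorted(cs,key=cv2.contourArea,reverse=True)[:n]
    for c in cs:
        f=np.zeros_like(m); cv2.drawContours(f,[c],-1,255,-1)
        v,u=np.nonzero(f); X=back(p,np.c_[u,v],z)[:,:2]
        ce=X.mean(0); w,V=np.linalg.eigh(np.cov(X.T)); a=V[:,1]; a=a*np.sign(a[0]+1e-9)
        L=np.sqrt(12*w)[::-1]
        print(name,"cen",np.round(ce,1),"size",np.round(L,1),"yaw",round(np.arctan2(a[1],a[0]),3),"px",len(u))
E
python3 - <<'E'
from seg import *
p=np.load("top.npy",allow_pickle=True).item()
W=((0,0,165),(180,60,255)); Y=((20,130,120),(35,255,255)); B=((0,60,40),(18,200,170))
seg(p,*B,(280,185,330,250),11,1,"base"); seg(p,*B,(240,130,280,165),8,1,"small")
seg(p,*W,(140,240,185,305),11,1,"cover")
seg(p,*W,(190,240,235,305),11,1,"window")
seg(p,*Y,(235,190,275,240),73,1,"wideT"); seg(p,*Y,(290,245,320,300),73,1,"narT")
seg(p,*W,(235,190,275,240),50,1,"wideB"); seg(p,*W,(290,245,320,300),50,1,"narB")
seg(p,*Y,(385,195,460,240),31,3,"fence")
seg(p,(8,150,120),(19,255,255),(365,240,425,310),27,1,"orange")
seg(p,(100,150,80),(125,255,255),(420,240,475,310),27,1,"blue")
seg(p,(100,150,80),(125,255,255),(135,190,180,240),73,1,"bn"); seg(p,(100,150,80),(125,255,255),(235,240,280,300),73,1,"bw")
E
```

```text
base cen [589.4  62.5] size [95.7 55.4] yaw 0.108 px 965
small cen [760.5 158.4] size [64.1 38.9] yaw 1.54 px 434
cover cen [471.6 383.2] size [94.9 55.2] yaw -0.025 px 978
window cen [469.8 273.8] size [96.  55.9] yaw -0.197 px 1004
wideT cen [593.2 164.7] size [45.6 13.9] yaw 1.566 px 129
narT cen [463.3  50.6] size [27.6 12.7] yaw 1.431 px 75
wideB cen [614.4 169.3] size [67.  43.3] yaw -0.843 px 371
narB cen [464.2  51.7] size [91.  36.8] yaw -0.126 px 467
fence cen [ 583.8 -168. ] size [38.4  8.4] yaw -0.051 px 61
fence cen [ 611.5 -260.6] size [18.1  9. ] yaw 1.516 px 31
fence cen [ 615.2 -182.9] size [18.3  8.5] yaw 1.466 px 29
orange cen [ 452.6 -154.1] size [112.2  84. ] yaw -0.036 px 1825
blue cen [ 447.1 -273.3] size [111.5  84.3] yaw -0.079 px 1819
bn cen [591.7 383.6] size [25.8 11.8] yaw -1.452 px 64
bw cen [468.4 161.2] size [44.4 11.2] yaw 1.465 px 105
```

```bash
cat > plan.py <<'E'
import sys,numpy as np
from station import sensors
from scipy.spatial.transform import Rotation as Ro
# usage: plan.py x y z yaw : turn first (tool frame), then shift in the turned tool's axes (cm)
x,y,z,yaw=map(float,sys.argv[1:5])
s=sensors.observe(); R=np.array(s["tool_rot"]); P=np.array(s["tcp_pos"])
c,n=np.cos(yaw),np.sin(yaw); G=np.array([[c,n,0],[n,-c,0],[0,0,-1.]])
rv=Ro.from_matrix(R.T@G).as_rotvec()
print("t",round(s["time_s"],2),"pos",P.round(1),"yaw",round(np.arctan2(R[1,0],R[0,0]),4),"F",np.round(s["force"],1),"w",round(s["grip_width"],1),"q6",round(s["q"][5],2))
print("turn",rv.round(3),"shift cm",(G.T@(np.array([x,y,z])-P)/10).round(2))
E
python3 plan.py 589.4 62.5 230 0.108
```

```text
t 0.65 pos [ 181.2 -572.   231.3] yaw 0.3068 F [-0.   0.3  0.1] w 85.4 q6 -0.12
turn [-0.     0.     0.199] shift cm [ 47.42 -58.68   0.13]
```

Emit:
drive_tool(
  series=[
    {"delta_pos":[0,0,0],"turn":[0,0,0.1],"claw":0},
    {"delta_pos":[0,0,0],"turn":[0,0,0.1],"claw":0},
    {"delta_pos":[2.96,-3.67,0],"turn":[0,0,0],"claw":0},
    {"delta_pos":[2.96,-3.67,0],"turn":[0,0,0],"claw":0},
    {"delta_pos":[2.96,-3.67,0],"turn":[0,0,0],"claw":0},
    {"delta_pos":[2.96,-3.67,0],"turn":[0,0,0],"claw":0},
    {"delta_pos":[2.96,-3.67,0],"turn":[0,0,0],"claw":0},
    {"delta_pos":[2.96,-3.67,0],"turn":[0,0,0],"claw":0},
    {"delta_pos":[2.96,-3.67,0],"turn":[0,0,0],"claw":0},
    {"delta_pos":[2.96,-3.67,0],"turn":[0,0,0],"claw":0},
    {"delta_pos":[2.96,-3.67,0],"turn":[0,0,0],"claw":0},
    {"delta_pos":[2.96,-3.67,0],"turn":[0,0,0],"claw":0},
  ],
  squeeze=30,
)

```text
time_s: 1.85
tcp_pos: [437.3, -173.8, 231.7]
tool_rot: [[0.994, 0.106, 0.001], [0.106, -0.994, -0.0], [0.001, 0.001, -1.0]]
force: [1.1, -0.7, 0.0]
grip_width: 85.7
```

Emit:
drive_tool(
  series=[
    {"delta_pos":[2.96,-3.67,0],"turn":[0,0,0],"claw":0},
    {"delta_pos":[2.96,-3.67,0],"turn":[0,0,0],"claw":0},
    {"delta_pos":[2.96,-3.67,0],"turn":[0,0,0],"claw":0},
    {"delta_pos":[2.96,-3.67,0],"turn":[0,0,0],"claw":0},
    {"delta_pos":[2.96,-3.67,0],"turn":[0,0,0],"claw":0},
    {"delta_pos":[0,0,3],"turn":[0,0,0],"claw":0},
    {"delta_pos":[0,0,0],"turn":[0,0,0],"claw":0},
  ],
)

```text
time_s: 2.55
tcp_pos: [561.9, 24.2, 198.3]
tool_rot: [[0.994, 0.109, -0.006], [0.109, -0.994, 0.0], [-0.006, -0.001, -1.0]]
force: [-1.3, 0.2, -0.3]
grip_width: 85.5
```

```bash
python3 plan.py 589.4 62.5 60 0.108
```

```text
t 2.55 pos [561.9  24.2 198.3] yaw 0.1094 F [-1.3  0.2 -0.3] w 85.5 q6 1.38
turn [-0.001  0.006  0.001] shift cm [ 3.15 -3.51 13.83]
```

Emit:
drive_tool(
  series=[
    {"delta_pos":[3.1,-3.5,0],"turn":[0,0,0],"claw":0},
    {"delta_pos":[0,0,4.5],"turn":[0,0,0],"claw":0},
    {"delta_pos":[0,0,4.5],"turn":[0,0,0],"claw":0},
    {"delta_pos":[0,0,4.5],"turn":[0,0,0],"claw":0},
    {"delta_pos":[0,0,0],"turn":[0,0,0],"claw":0},
    {"delta_pos":[0,0,0],"turn":[0,0,0],"claw":0},
  ],
)

```text
time_s: 3.15
tcp_pos: [590.7, 60.1, 67.0]
tool_rot: [[0.994, 0.106, -0.002], [0.106, -0.994, 0.0], [-0.002, -0.0, -1.0]]
force: [-0.1, 0.4, 0.4]
grip_width: 85.7
```

```bash
python3 plan.py 589.4 62.5 4 0.108
```

```text
t 3.15 pos [590.7  60.1  67. ] yaw 0.1057 F [-0.1  0.4  0.4] w 85.7 q6 1.45
turn [-0.     0.002 -0.002] shift cm [-0.1  -0.26  6.3 ]
```

Emit:
drive_tool(
  series=[
    {"delta_pos":[-0.1,-0.25,2.5],"turn":[0,0,0],"claw":0},
    {"delta_pos":[0,0,2.5],"turn":[0,0,0],"claw":0},
    {"delta_pos":[0,0,1.3],"turn":[0,0,0],"claw":0},
    {"delta_pos":[0,0,0],"turn":[0,0,0],"claw":0},
    {"delta_pos":[0,0,0],"turn":[0,0,0],"claw":0},
    {"delta_pos":[0,0,0],"turn":[0,0,0],"claw":0},
  ],
)

```text
time_s: 3.75
tcp_pos: [591.3, 63.1, 5.1]
tool_rot: [[0.994, 0.107, 0.003], [0.107, -0.994, 0.0], [0.003, 0.0, -1.0]]
force: [-0.3, -0.3, -0.1]
grip_width: 85.5
```

```bash
python3 plan.py 589.4 62.5 1 0.108;python3 - <<'E'
from station import cams
from h import *
p=cams.snapshot("scene"); save(p,"s1.png",(300,180,460,300),5)
E
```

```text
t 3.75 pos [591.3  63.1   5.1] yaw 0.1067 F [-0.3 -0.3 -0.1] w 85.5 q6 1.45
turn [ 0.    -0.003 -0.001] shift cm [-0.19  0.04  0.41]
```

View pics/s1.png

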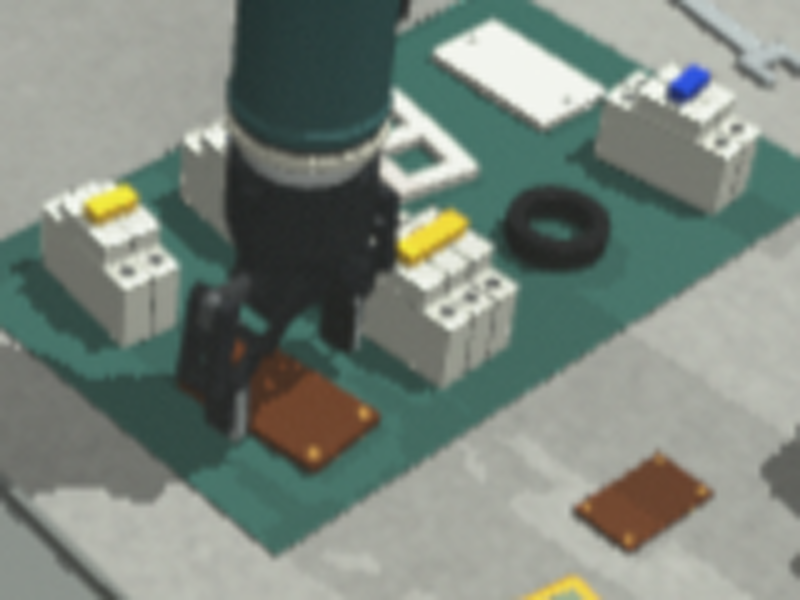

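Fingers straddle the brown board (crop about (300,410)), clear of the breakers. Lowering the last few mm and closing.

Emit:
drive_tool(
  series=[
    {"delta_pos":[-0.15,0,0.4],"turn":[0,0,0],"claw":0},
    {"delta_pos":[0,0,0],"turn":[0,0,0],"claw":255},
    {"delta_pos":[0,0,0],"turn":[0,0,0],"claw":255},
    {"delta_pos":[0,0,0],"turn":[0,0,0],"claw":255},
    {"delta_pos":[0,0,0],"turn":[0,0,0],"claw":255},
    {"delta_pos":[0,0,0],"turn":[0,0,0],"claw":255},
    {"delta_pos":[0,0,0],"turn":[0,0,0],"claw":255},
  ],
  squeeze=30,
)

```text
time_s: 4.5
tcp_pos: [588.2, 63.1, -0.5]
tool_rot: [[0.994, 0.107, -0.0], [0.107, -0.994, 0.0], [-0.0, -0.0, -1.0]]
force: [-1.5, -0.4, 6.1]
grip_width: 54.7
```

```bash
python3 plan.py 589.4 62.5 1 0.108;python3 - <<'E'
from station import cams
from h import *
p=cams.snapshot("scene"); save(p,"s2.png",(300,180,460,300),5)
E
```

```text
t 4.5 pos [ 5.882e+02  6.310e+01 -5.000e-01] yaw 0.1068 F [-1.5 -0.4  6.1] w 54.7 q6 1.45
turn [-0.     0.    -0.001] shift cm [ 0.12  0.07 -0.15]
```

View pics/s2.png

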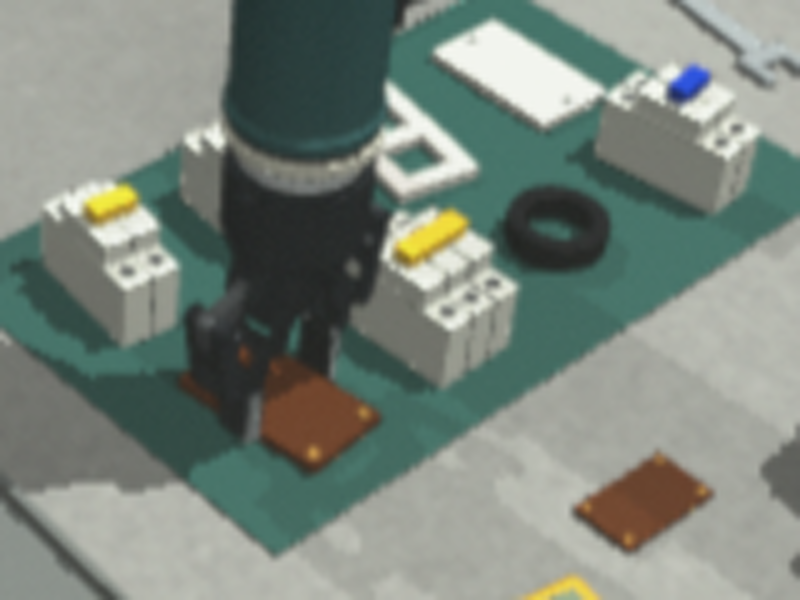

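Emit:
drive_tool(
  series=[
    {"delta_pos":[0,0,-2],"turn":[0,0,0],"claw":255},
    {"delta_pos":[0,0,-4.5],"turn":[0,0,0],"claw":255},
    {"delta_pos":[0,0,-4.5],"turn":[0,0,0],"claw":255},
    {"delta_pos":[0,0,-1],"turn":[0,0,-0.142],"claw":255},
    {"delta_pos":[0,0,0],"turn":[0,0,-0.142],"claw":255},
    {"delta_pos":[0,0,0],"turn":[0,0,-0.142],"claw":255},
    {"delta_pos":[0,0,0],"turn":[0,0,-0.142],"claw":255},
    {"delta_pos":[0,0,0],"turn":[0,0,-0.142],"claw":255},
    {"delta_pos":[0,0,0],"turn":[0,0,-0.142],"claw":255},
    {"delta_pos":[0,0,0],"turn":[0,0,-0.142],"claw":255},
    {"delta_pos":[0,0,0],"turn":[0,0,-0.142],"claw":255},
    {"delta_pos":[0,0,0],"turn":[0,0,-0.142],"claw":255},
  ],
)

```text
time_s: 5.75
tcp_pos: [588.2, 63.1, 118.9]
tool_rot: [[0.179, 0.984, -0.0], [0.984, -0.179, 0.0], [0.0, -0.0, -1.0]]
force: [0.6, -0.2, -0.7]
grip_width: 55.0
```

```bash
python3 plan.py 579.2 -222.7 60 1.524
```

```text
t 5.75 pos [588.2  63.1 118.9] yaw 1.3906 F [ 0.6 -0.2 -0.7] w 55.0 q6 0.17
turn [-0.    -0.    -0.133] shift cm [-28.59   0.43   5.89]
```

Emit:
drive_tool(
  series=[
    {"delta_pos":[0,0,0],"turn":[0,0,-0.133],"claw":255},
    {"delta_pos":[-4.1,0.06,0],"turn":[0,0,0],"claw":255},
    {"delta_pos":[-4.1,0.06,0],"turn":[0,0,0],"claw":255},
    {"delta_pos":[-4.1,0.06,0],"turn":[0,0,0],"claw":255},
    {"delta_pos":[-4.1,0.06,0],"turn":[0,0,0],"claw":255},
    {"delta_pos":[-4.1,0.06,0],"turn":[0,0,0],"claw":255},
    {"delta_pos":[-4.1,0.06,0],"turn":[0,0,0],"claw":255},
    {"delta_pos":[-4.0,0.06,0],"turn":[0,0,0],"claw":255},
    {"delta_pos":[0,0,3],"turn":[0,0,0],"claw":255},
    {"delta_pos":[0,0,3],"turn":[0,0,0],"claw":255},
    {"delta_pos":[0,0,0],"turn":[0,0,0],"claw":255},
    {"delta_pos":[0,0,0],"turn":[0,0,0],"claw":255},
  ],
)

```text
time_s: 6.95
tcp_pos: [576.9, -222.4, 58.8]
tool_rot: [[0.053, 0.999, -0.002], [0.999, -0.053, 0.001], [0.001, -0.002, -1.0]]
force: [0.4, -0.3, -0.4]
grip_width: 55.0
```

```bash
python3 plan.py 579.2 -222.7 9 1.524
python3 - <<'E'
from station import cams
from seg import *
p=cams.snapshot("top"); save(p,"t3.png",(355,175,485,315),4.2)
p=cams.snapshot("scene"); save(p,"s3.png",(175,220,375,370),4)
E
```

```text
t 6.95 pos [ 576.9 -222.4   58.8] yaw 1.5179 F [ 0.4 -0.3 -0.4] w 55.0 q6 -0.43
turn [-0.002 -0.001 -0.006] shift cm [-0.02  0.24  4.98]
```

View pics/t3.png

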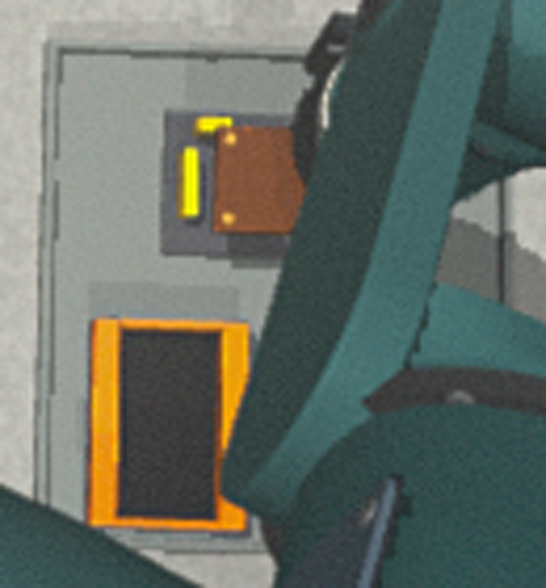

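View pics/s3.png

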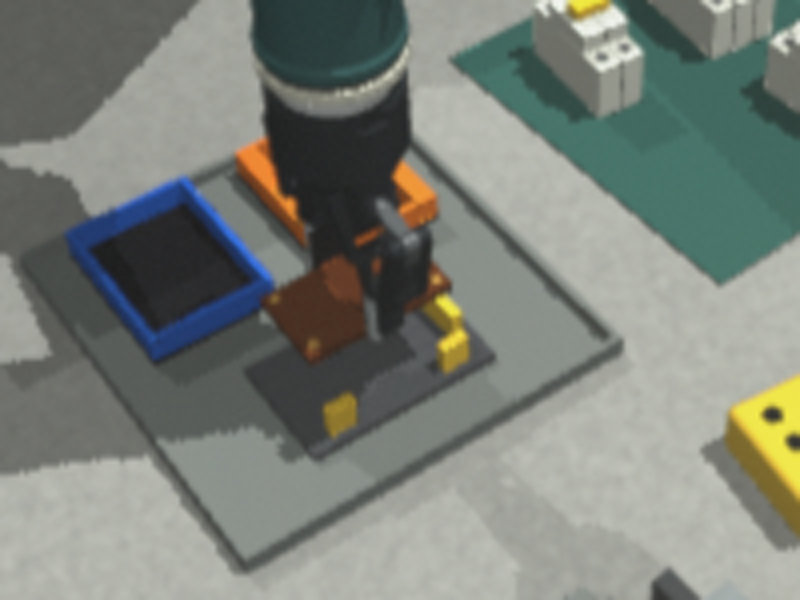

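Run:
```python
from h import *
p=np.load("top.npy",allow_pickle=True).item()
O=np.array([581.3,-220.2]);th=-.0467;ex=np.array([np.cos(th),np.sin(th)]);ey=np.array([-ex[1],ex[0]])
f=lambda X:[(round(float((x[:2]-O)@ex),1),round(float((x[:2]-O)@ey),1)) for x in X]
c=lambda u,v:(355+u/4.2-.5,175+v/4.2-.5)
print(f(back(p,[c(216,126),c(213,231)],70)))
print(f([[576.9,-222.4]]))
```

```text
[(24.8, 45.9), (-30.7, 46.5)]
[(-4.3, -2.4)]
```

Emit:
drive_tool(
  series=[
    {"delta_pos":[0,0.2,0],"turn":[0,0,0],"claw":255},
    {"delta_pos":[0,0,2],"turn":[0,0,0],"claw":255},
    {"delta_pos":[0,0,1.5],"turn":[0,0,0],"claw":255},
    {"delta_pos":[0,0,0.7],"turn":[0,0,0],"claw":255},
    {"delta_pos":[0,0,0.4],"turn":[0,0,0],"claw":255},
    {"delta_pos":[0,0,0],"turn":[0,0,0],"claw":255},
    {"delta_pos":[0,0,0],"turn":[0,0,0],"claw":255},
  ],
)

```text
time_s: 7.75
tcp_pos: [579.7, -223.0, 13.6]
tool_rot: [[0.053, 0.999, 0.0], [0.999, -0.053, -0.0], [-0.0, 0.0, -1.0]]
force: [-0.1, 0.4, -1.1]
grip_width: 55.1
```

```bash
python3 plan.py 579.2 -222.7 9 1.524
```

```text
t 7.75 pos [ 579.7 -223.    13.6] yaw 1.5178 F [-0.1  0.4 -1.1] w 55.1 q6 -0.43
turn [ 0.     0.    -0.006] shift cm [ 0.02 -0.05  0.46]
```

Lower 4 mm further, check contact.

Emit:
drive_tool(
  series=[
    {"delta_pos":[0,0,0.4],"turn":[0,0,-0.006],"claw":255},
    {"delta_pos":[0,0,0],"turn":[0,0,0],"claw":255},
    {"delta_pos":[0,0,0],"turn":[0,0,0],"claw":255},
  ],
)

```text
time_s: 8.05
tcp_pos: [579.3, -222.9, 9.4]
tool_rot: [[0.047, 0.999, -0.0], [0.999, -0.047, 0.0], [0.0, -0.0, -1.0]]
force: [0.5, 0.4, -0.8]
grip_width: 55.2
```

Emit:
drive_tool(
  series=[
    {"delta_pos":[0,0,0.15],"turn":[0,0,0],"claw":255},
    {"delta_pos":[0,0,0],"turn":[0,0,0],"claw":255},
    {"delta_pos":[0,0,0],"turn":[0,0,0],"claw":255},
  ],
)

```text
time_s: 8.35
tcp_pos: [579.3, -222.8, 7.8]
tool_rot: [[0.047, 0.999, -0.0], [0.999, -0.047, 0.0], [0.0, -0.0, -1.0]]
force: [-0.2, 1.0, -1.1]
grip_width: 54.9
```

Emit:
drive_tool(
  series=[
    {"delta_pos":[0,0,0],"turn":[0,0,0],"claw":120},
    {"delta_pos":[0,0,0],"turn":[0,0,0],"claw":60},
    {"delta_pos":[0,0,0],"turn":[0,0,0],"claw":0},
    {"delta_pos":[0,0,0],"turn":[0,0,0],"claw":0},
    {"delta_pos":[0,0,0],"turn":[0,0,0],"claw":0},
    {"delta_pos":[0,0,-2],"turn":[0,0,0],"claw":0},
    {"delta_pos":[0,0,-4.5],"turn":[0,0,0],"claw":0},
    {"delta_pos":[0,0,-4.5],"turn":[0,0,0],"claw":0},
    {"delta_pos":[0,0,-2],"turn":[0,0,0],"claw":0},
  ],
)

```text
time_s: 9.25
tcp_pos: [581.4, -223.9, 142.1]
tool_rot: [[0.047, 0.999, 0.005], [0.999, -0.047, -0.003], [-0.002, 0.005, -1.0]]
force: [1.3, -0.0, 0.0]
grip_width: 85.3
```

```bash
python3 plan.py 471.6 383.2 120 -0.025
```

```text
t 9.25 pos [ 581.4 -223.9  142.1] yaw 1.5239 F [ 1.3 -0.   0. ] w 85.3 q6 -0.43
turn [ 0.006 -0.002  1.549] shift cm [-12.5  -60.41   2.21]
```

Emit:
drive_tool(
  series=[
    {"delta_pos":[0,0,0],"turn":[0,0,0.141],"claw":0},
    {"delta_pos":[0,0,0],"turn":[0,0,0.141],"claw":0},
    {"delta_pos":[0,0,0],"turn":[0,0,0.141],"claw":0},
    {"delta_pos":[0,0,0],"turn":[0,0,0.141],"claw":0},
    {"delta_pos":[0,0,0],"turn":[0,0,0.141],"claw":0},
    {"delta_pos":[0,0,0],"turn":[0,0,0.141],"claw":0},
    {"delta_pos":[0,0,0],"turn":[0,0,0.141],"claw":0},
    {"delta_pos":[0,0,0],"turn":[0,0,0.141],"claw":0},
    {"delta_pos":[0,0,0],"turn":[0,0,0.141],"claw":0},
    {"delta_pos":[0,0,0],"turn":[0,0,0.141],"claw":0},
    {"delta_pos":[0,0,0],"turn":[0,0,0.141],"claw":0},
  ],
)

```text
time_s: 10.35
tcp_pos: [579.2, -222.8, 137.8]
tool_rot: [[0.999, -0.033, -0.0], [-0.033, -0.999, 0.0], [-0.0, -0.0, -1.0]]
force: [0.8, -0.1, -0.1]
grip_width: 85.1
```

Emit:
drive_tool(
  series=[
    {"delta_pos":[-0.9,-4.6,0],"turn":[0,0,0],"claw":0},
    {"delta_pos":[-0.9,-4.6,0],"turn":[0,0,0],"claw":0},
    {"delta_pos":[-0.9,-4.6,0],"turn":[0,0,0],"claw":0},
    {"delta_pos":[-0.9,-4.6,0],"turn":[0,0,0],"claw":0},
    {"delta_pos":[-0.9,-4.6,0],"turn":[0,0,0],"claw":0},
    {"delta_pos":[-0.9,-4.6,0],"turn":[0,0,0],"claw":0},
    {"delta_pos":[-0.9,-4.6,0],"turn":[0,0,0],"claw":0},
    {"delta_pos":[-0.9,-4.6,0],"turn":[0,0,0],"claw":0},
    {"delta_pos":[-0.9,-4.6,0],"turn":[0,0,0],"claw":0},
    {"delta_pos":[-0.9,-4.6,0],"turn":[0,0,0],"claw":0},
    {"delta_pos":[-0.9,-4.6,0],"turn":[0,0,0],"claw":0},
  ],
)

```text
time_s: 11.45
tcp_pos: [493.6, 287.5, 138.0]
tool_rot: [[1.0, -0.027, 0.0], [-0.027, -1.0, 0.0], [0.0, -0.0, -1.0]]
force: [1.1, 1.0, 0.5]
grip_width: 85.4
```

```bash
python3 plan.py 471.6 383.2 60 -0.025;  python3 - <<'E'
from station import cams
from seg import *
p=cams.snapshot("top"); save(p,"t4.png",(355,175,485,315),4.2); np.save("top4.npy",p,allow_pickle=True)
B=((0,60,40),(18,200,170))
seg(p,*B,(390,195,460,240),19,1,"base")
E
```

```text
t 11.45 pos [493.6 287.5 138. ] yaw -0.0271 F [1.1 1.  0.5] w 85.4 q6 2.0
turn [-0.    -0.    -0.002] shift cm [-2.43 -9.51  7.8 ]
base cen [ 580.2 -223.3] size [94.8 57.3] yaw 1.528 px 1008
```

View pics/t4.png

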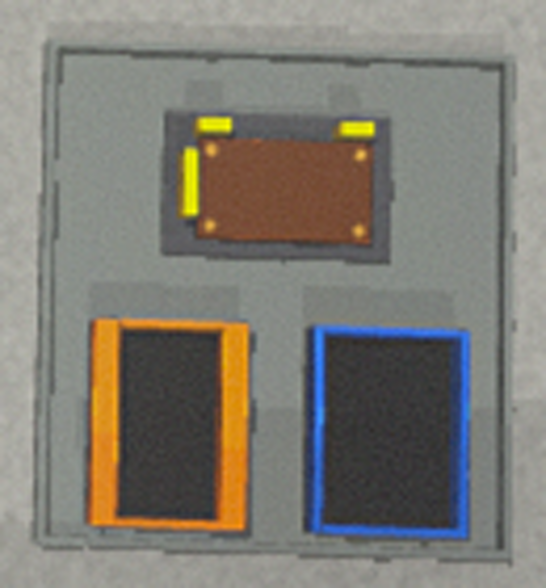

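Emit:
drive_tool(
  series=[
    {"delta_pos":[-1.0,-4.0,0],"turn":[0,0,0],"claw":0},
    {"delta_pos":[-0.5,-3.5,0],"turn":[0,0,0],"claw":0},
    {"delta_pos":[0,0,4],"turn":[0,0,0],"claw":0},
    {"delta_pos":[0,0,4],"turn":[0,0,0],"claw":0},
    {"delta_pos":[0,0,0],"turn":[0,0,0],"claw":0},
    {"delta_pos":[0,0,0],"turn":[0,0,0],"claw":0},
    {"delta_pos":[0,0,0],"turn":[0,0,0],"claw":0},
  ],
)

```text
time_s: 12.2
tcp_pos: [482.7, 361.5, 59.8]
tool_rot: [[1.0, -0.028, 0.002], [-0.028, -1.0, 0.002], [0.002, -0.002, -1.0]]
force: [0.2, 0.2, 0.9]
grip_width: 85.5
```

```bash
python3 plan.py 471.6 383.2 1.5 -0.025
```

```text
t 12.2 pos [482.7 361.5  59.8] yaw -0.0277 F [0.2 0.2 0.9] w 85.5 q6 2.13
turn [-0.002 -0.002 -0.003] shift cm [-1.16 -2.14  5.83]
```

Emit:
drive_tool(
  series=[
    {"delta_pos":[-1.15,-2.15,0],"turn":[0,0,0],"claw":0},
    {"delta_pos":[0,0,2.5],"turn":[0,0,0],"claw":0},
    {"delta_pos":[0,0,2],"turn":[0,0,0],"claw":0},
    {"delta_pos":[0,0,0],"turn":[0,0,0],"claw":0},
    {"delta_pos":[0,0,0],"turn":[0,0,0],"claw":0},
    {"delta_pos":[0,0,0],"turn":[0,0,0],"claw":0},
    {"delta_pos":[0,0,0],"turn":[0,0,0],"claw":0},
  ],
)

```text
time_s: 12.9
tcp_pos: [471.4, 383.4, 14.4]
tool_rot: [[1.0, -0.027, 0.002], [-0.027, -1.0, 0.002], [0.002, -0.002, -1.0]]
force: [0.4, -0.4, 0.0]
grip_width: 85.6
```

```bash
python3 plan.py 471.6 383.2 1.5 -0.025
python3 - <<'E'
from station import cams
from h import *
p=cams.snapshot("scene"); save(p,"s5.png",(300,150,460,270),5)
E
```

```text
t 12.9 pos [471.4 383.4  14.4] yaw -0.0275 F [ 0.4 -0.4  0. ] w 85.6 q6 2.17
turn [-0.002 -0.002 -0.002] shift cm [0.02 0.02 1.29]
```

View pics/s5.png

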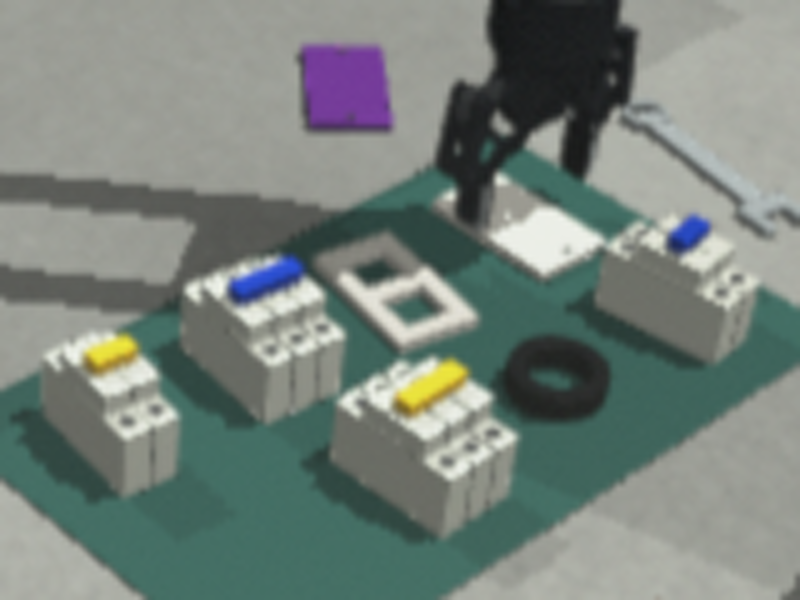

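The open fingers straddle the plain white cover (crop about (525,230)), clear of the window cover (395,290). Going down 13 mm and closing.

Emit:
drive_tool(
  series=[
    {"delta_pos":[0,0,1.3],"turn":[0,0,0],"claw":0},
    {"delta_pos":[0,0,0],"turn":[0,0,0],"claw":0},
    {"delta_pos":[0,0,0],"turn":[0,0,0],"claw":0},
    {"delta_pos":[0,0,0],"turn":[0,0,0],"claw":255},
    {"delta_pos":[0,0,0],"turn":[0,0,0],"claw":255},
    {"delta_pos":[0,0,0],"turn":[0,0,0],"claw":255},
    {"delta_pos":[0,0,0],"turn":[0,0,0],"claw":255},
    {"delta_pos":[0,0,0],"turn":[0,0,0],"claw":255},
    {"delta_pos":[0,0,0],"turn":[0,0,0],"claw":255},
  ],
  squeeze=30,
)

```text
time_s: 13.85
tcp_pos: [470.4, 383.0, 0.2]
tool_rot: [[1.0, -0.027, 0.0], [-0.027, -1.0, 0.0], [0.0, -0.0, -1.0]]
force: [-1.2, 0.2, 4.1]
grip_width: 55.1
```

Emit:
drive_tool(
  series=[
    {"delta_pos":[0,0,-2],"turn":[0,0,0],"claw":255},
    {"delta_pos":[0,0,-4.5],"turn":[0,0,0],"claw":255},
    {"delta_pos":[0,0,-4.5],"turn":[0,0,0],"claw":255},
    {"delta_pos":[0,0,-3],"turn":[0,0,0],"claw":255},
    {"delta_pos":[2.1,4.5,0],"turn":[0,0,0],"claw":255},
    {"delta_pos":[2.1,4.5,0],"turn":[0,0,0],"claw":255},
    {"delta_pos":[2.1,4.5,0],"turn":[0,0,0],"claw":255},
    {"delta_pos":[2.1,4.5,0],"turn":[0,0,0],"claw":255},
    {"delta_pos":[0,4.5,0],"turn":[0,0,0],"claw":255},
    {"delta_pos":[0,4.5,0],"turn":[0,0,0],"claw":255},
    {"delta_pos":[0,4.5,0],"turn":[0,0,0],"claw":255},
    {"delta_pos":[0,4.5,0],"turn":[0,0,0],"claw":255},
  ],
)

```text
time_s: 15.05
tcp_pos: [544.0, 18.9, 139.6]
tool_rot: [[1.0, -0.027, -0.0], [-0.027, -1.0, 0.0], [-0.0, -0.0, -1.0]]
force: [0.3, -0.2, -0.5]
grip_width: 55.0
```

Emit:
drive_tool(
  series=[
    {"delta_pos":[0,0,0],"turn":[0,0,-0.141],"claw":255},
    {"delta_pos":[0,0,0],"turn":[0,0,-0.141],"claw":255},
    {"delta_pos":[0,0,0],"turn":[0,0,-0.141],"claw":255},
    {"delta_pos":[0,0,0],"turn":[0,0,-0.141],"claw":255},
    {"delta_pos":[0,0,0],"turn":[0,0,-0.141],"claw":255},
    {"delta_pos":[0,0,0],"turn":[0,0,-0.141],"claw":255},
    {"delta_pos":[0,0,0],"turn":[0,0,-0.141],"claw":255},
    {"delta_pos":[0,0,0],"turn":[0,0,-0.141],"claw":255},
    {"delta_pos":[0,0,0],"turn":[0,0,-0.141],"claw":255},
    {"delta_pos":[0,0,0],"turn":[0,0,-0.141],"claw":255},
    {"delta_pos":[0,0,0],"turn":[0,0,-0.141],"claw":255},
  ],
)

```text
time_s: 16.15
tcp_pos: [544.2, 20.7, 139.5]
tool_rot: [[0.041, 0.999, -0.001], [0.999, -0.041, 0.0], [0.0, -0.001, -1.0]]
force: [0.4, -0.3, -1.4]
grip_width: 54.5
```

```bash
python3 plan.py 579.3 -222.6 65 1.524
```

```text
t 16.15 pos [544.2  20.7 139.5] yaw 1.5296 F [ 0.4 -0.3 -1.4] w 54.5 q6 -0.05
turn [-0.001 -0.     0.006] shift cm [-24.14   4.65   7.45]
```

Emit:
drive_tool(
  series=[
    {"delta_pos":[0,0,0],"turn":[0,0,0.005],"claw":255},
    {"delta_pos":[-4.0,0.78,0],"turn":[0,0,0],"claw":255},
    {"delta_pos":[-4.0,0.78,0],"turn":[0,0,0],"claw":255},
    {"delta_pos":[-4.0,0.78,0],"turn":[0,0,0],"claw":255},
    {"delta_pos":[-4.0,0.78,0],"turn":[0,0,0],"claw":255},
    {"delta_pos":[-4.0,0.78,0],"turn":[0,0,0],"claw":255},
    {"delta_pos":[-4.1,0.75,0],"turn":[0,0,0],"claw":255},
    {"delta_pos":[0,0,4],"turn":[0,0,0],"claw":255},
    {"delta_pos":[0,0,3.4],"turn":[0,0,0],"claw":255},
    {"delta_pos":[0,0,0],"turn":[0,0,0],"claw":255},
    {"delta_pos":[0,0,0],"turn":[0,0,0],"claw":255},
    {"delta_pos":[0,0,0],"turn":[0,0,0],"claw":255},
  ],
)

```text
time_s: 17.35
tcp_pos: [579.7, -222.7, 67.5]
tool_rot: [[0.053, 0.999, 0.002], [0.999, -0.053, -0.001], [-0.001, 0.002, -1.0]]
force: [0.2, -0.9, -1.2]
grip_width: 55.4
```

```bash
python3 plan.py 579.3 -222.6 17 1.524;  python3 - <<'E'
from station import cams
from seg import *
p=cams.snapshot("top"); save(p,"t6.png",(355,175,485,315),4.2); np.save("top6.npy",p,allow_pickle=True)
E
```

```text
t 17.35 pos [ 579.7 -222.7   67.5] yaw 1.518 F [ 0.2 -0.9 -1.2] w 55.4 q6 -0.43
turn [ 0.002  0.001 -0.006] shift cm [ 0.01 -0.04  5.05]
```

View pics/t6.png

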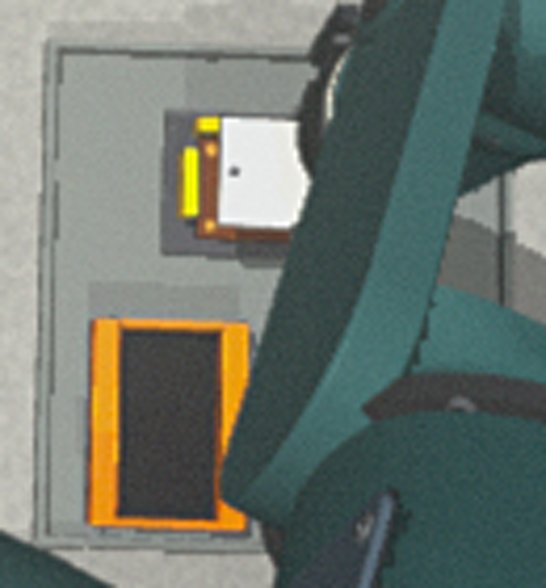

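Run:
```python
from h import *
p=np.load("top.npy",allow_pickle=True).item()
O=np.array([581.3,-220.2]);th=-.0467;ex=np.array([np.cos(th),np.sin(th)]);ey=np.array([-ex[1],ex[0]])
f=lambda X:[(round(float((x[:2]-O)@ex),1),round(float((x[:2]-O)@ey),1)) for x in X]
c=lambda u,v:(355+u/4.2-.5,175+v/4.2-.5)
print(f(back(p,[c(219,117),c(218,226)],78.3)), f([[579.7,-222.7]]))
```

```text
[(28.1, 46.0), (-29.0, 45.6)] [(-1.5, -2.6)]
```

Emit:
drive_tool(
  series=[
    {"delta_pos":[0,-0.05,1.5],"turn":[0,0,-0.006],"claw":255},
    {"delta_pos":[0,0,1.5],"turn":[0,0,0],"claw":255},
    {"delta_pos":[0,0,1.0],"turn":[0,0,0],"claw":255},
    {"delta_pos":[0,0,0.6],"turn":[0,0,0],"claw":255},
    {"delta_pos":[0,0,0],"turn":[0,0,0],"claw":255},
    {"delta_pos":[0,0,0],"turn":[0,0,0],"claw":255},
    {"delta_pos":[0,0,0],"turn":[0,0,0],"claw":255},
  ],
)

```text
time_s: 18.1
tcp_pos: [578.3, -222.6, 20.2]
tool_rot: [[0.046, 0.999, 0.001], [0.999, -0.046, -0.0], [-0.0, 0.001, -1.0]]
force: [0.9, 0.5, -0.4]
grip_width: 54.9
```

Emit:
drive_tool(
  series=[
    {"delta_pos":[0,0.05,0.3],"turn":[0,0,0],"claw":255},
    {"delta_pos":[0,0,0],"turn":[0,0,0],"claw":255},
    {"delta_pos":[0,0,0],"turn":[0,0,0],"claw":255},
    {"delta_pos":[0,0,0],"turn":[0,0,0],"claw":255},
  ],
)

```text
time_s: 18.5
tcp_pos: [578.4, -222.4, 16.8]
tool_rot: [[0.046, 0.999, 0.0], [0.999, -0.046, 0.0], [0.0, 0.0, -1.0]]
force: [-0.5, 0.6, -1.4]
grip_width: 54.8
```

Emit:
drive_tool(
  series=[
    {"delta_pos":[0,0.05,0.07],"turn":[0,0,0],"claw":255},
    {"delta_pos":[0,0,0],"turn":[0,0,0],"claw":255},
    {"delta_pos":[0,0,0],"turn":[0,0,0],"claw":120},
    {"delta_pos":[0,0,0],"turn":[0,0,0],"claw":60},
    {"delta_pos":[0,0,0],"turn":[0,0,0],"claw":0},
    {"delta_pos":[0,0,0],"turn":[0,0,0],"claw":0},
    {"delta_pos":[0,0,0],"turn":[0,0,0],"claw":0},
    {"delta_pos":[0,0,-2],"turn":[0,0,0],"claw":0},
    {"delta_pos":[0,0,-4.5],"turn":[0,0,0],"claw":0},
    {"delta_pos":[0,0,-4.5],"turn":[0,0,0],"claw":0},
    {"delta_pos":[0,0,-4],"turn":[0,0,0],"claw":0},
  ],
)

```text
time_s: 19.6
tcp_pos: [579.0, -222.5, 168.1]
tool_rot: [[0.046, 0.999, 0.001], [0.999, -0.046, -0.0], [-0.0, 0.001, -1.0]]
force: [0.7, -0.8, -0.2]
grip_width: 85.4
```

Emit:
drive_tool(
  series=[
    {"delta_pos":[0,0,0],"turn":[0,0,0.141],"claw":0},
    {"delta_pos":[0,0,0],"turn":[0,0,0.141],"claw":0},
    {"delta_pos":[0,0,0],"turn":[0,0,0.141],"claw":0},
    {"delta_pos":[0,0,0],"turn":[0,0,0.141],"claw":0},
    {"delta_pos":[0,0,0],"turn":[0,0,0.141],"claw":0},
    {"delta_pos":[0,0,0],"turn":[0,0,0.141],"claw":0},
    {"delta_pos":[0,0,0],"turn":[0,0,0.141],"claw":0},
    {"delta_pos":[0,0,0],"turn":[0,0,0.141],"claw":0},
    {"delta_pos":[0,0,0],"turn":[0,0,0.141],"claw":0},
    {"delta_pos":[0,0,0],"turn":[0,0,0.141],"claw":0},
    {"delta_pos":[0,0,0],"turn":[0,0,0.119],"claw":0},
  ],
)

```text
time_s: 20.7
tcp_pos: [578.7, -222.4, 166.0]
tool_rot: [[1.0, -0.01, -0.0], [-0.01, -1.0, 0.0], [-0.0, -0.0, -1.0]]
force: [0.1, -0.7, -0.5]
grip_width: 85.3
```

```bash
python3 plan.py 593.2 164.7 150 -0.005
```

```text
t 20.7 pos [ 578.7 -222.4  166. ] yaw -0.0098 F [ 0.1 -0.7 -0.5] w 85.3 q6 1.1
turn [-0.     0.    -0.005] shift cm [  1.25 -38.71   1.6 ]
```

Emit:
drive_tool(
  series=[
    {"delta_pos":[0.14,-4.3,0],"turn":[0,0,0],"claw":0},
    {"delta_pos":[0.14,-4.3,0],"turn":[0,0,0],"claw":0},
    {"delta_pos":[0.14,-4.3,0],"turn":[0,0,0],"claw":0},
    {"delta_pos":[0.14,-4.3,0],"turn":[0,0,0],"claw":0},
    {"delta_pos":[0.14,-4.3,0],"turn":[0,0,0],"claw":0},
    {"delta_pos":[0.14,-4.3,0],"turn":[0,0,0],"claw":0},
    {"delta_pos":[0.14,-4.3,0],"turn":[0,0,0],"claw":0},
    {"delta_pos":[0.14,-4.3,0],"turn":[0,0,0],"claw":0},
    {"delta_pos":[0.14,-4.3,1],"turn":[0,0,0],"claw":0},
    {"delta_pos":[0,0,4],"turn":[0,0,0],"claw":0},
    {"delta_pos":[0,0,0],"turn":[0,0,0],"claw":0},
    {"delta_pos":[0,0,0],"turn":[0,0,0],"claw":0},
  ],
)

```text
time_s: 21.9
tcp_pos: [592.1, 164.1, 115.7]
tool_rot: [[1.0, -0.004, -0.003], [-0.004, -1.0, -0.001], [-0.003, 0.001, -1.0]]
force: [0.2, -0.4, 0.4]
grip_width: 85.4
```

```bash
python3 plan.py 593.2 164.7 25 -0.005;  python3 - <<'E'
from station import cams
from seg import *
p=cams.snapshot("top"); save(p,"t7.png",(355,175,485,315),4.2); save(p,"t7m.png",(130,180,340,310),3.8);np.save("top7.npy",p,allow_pickle=True)
B=((0,60,40),(18,200,170))
W=((0,0,165),(180,60,255))
seg(p,*W,(390,195,460,240),27,1,"cover")
E
```

```text
t 21.9 pos [592.1 164.1 115.7] yaw -0.0041 F [ 0.2 -0.4  0.4] w 85.4 q6 1.73
turn [0.001 0.003 0.001] shift cm [ 0.11 -0.06  9.07]
cover cen [ 579.9 -223.6] size [96.4 55.6] yaw 1.536 px 1009
```

View pics/t7.png

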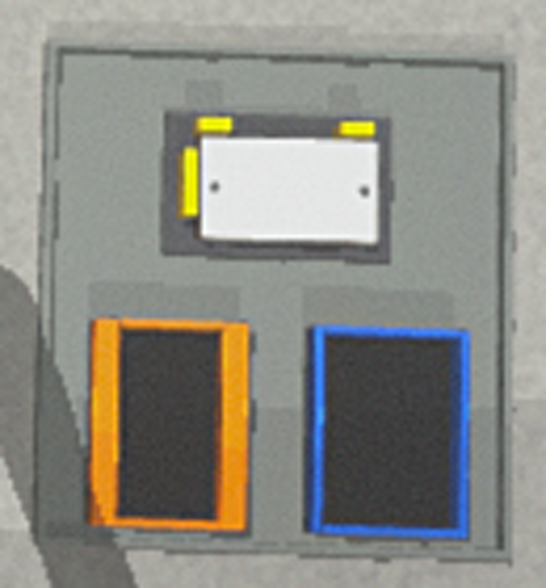

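View pics/t7m.png

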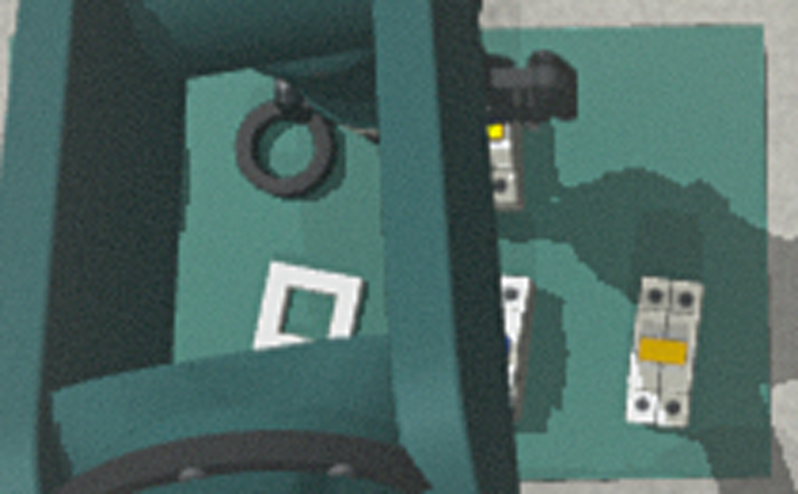

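Emit:
drive_tool(
  series=[
    {"delta_pos":[0.1,0,3],"turn":[0,0,0],"claw":0},
    {"delta_pos":[0,0,3],"turn":[0,0,0],"claw":0},
    {"delta_pos":[0,0,3],"turn":[0,0,0],"claw":0},
    {"delta_pos":[0,0,0],"turn":[0,0,0],"claw":0},
    {"delta_pos":[0,0,0],"turn":[0,0,0],"claw":0},
    {"delta_pos":[0,0,0],"turn":[0,0,0],"claw":255},
    {"delta_pos":[0,0,0],"turn":[0,0,0],"claw":255},
    {"delta_pos":[0,0,0],"turn":[0,0,0],"claw":255},
    {"delta_pos":[0,0,0],"turn":[0,0,0],"claw":255},
    {"delta_pos":[0,0,0],"turn":[0,0,0],"claw":255},
    {"delta_pos":[0,0,0],"turn":[0,0,0],"claw":255},
  ],
  squeeze=50,
)

```text
time_s: 23.05
tcp_pos: [595.9, 164.9, 28.4]
tool_rot: [[1.0, -0.004, 0.004], [-0.004, -1.0, 0.001], [0.004, -0.001, -1.0]]
force: [0.1, -0.2, 6.8]
grip_width: 53.8
```

```bash
python3 plan.py 593.2 164.7 25 -0.005;  python3 - <<'E'
from station import cams
from seg import *
p=cams.snapshot("scene"); save(p,"s8.png",(300,150,460,270),5)
E
```

```text
t 23.05 pos [595.9 164.9  28.4] yaw -0.0042 F [ 0.1 -0.2  6.8] w 53.8 q6 1.73
turn [-0.001 -0.004  0.001] shift cm [-0.27  0.02  0.34]
```

View pics/s8.png

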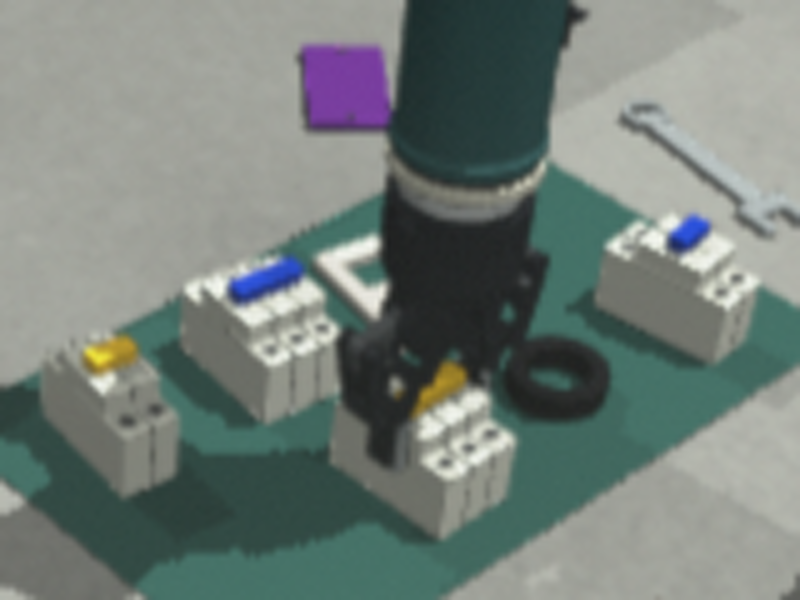

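Emit:
drive_tool(
  series=[
    {"delta_pos":[0,0,-2],"turn":[0,0,0],"claw":255},
    {"delta_pos":[0,0,-4],"turn":[0,0,0],"claw":255},
    {"delta_pos":[0,0,-4],"turn":[0,0,0],"claw":255},
    {"delta_pos":[0,0,-2],"turn":[0,0,0.043],"claw":255},
    {"delta_pos":[0,0,0],"turn":[0,0,0],"claw":255},
    {"delta_pos":[0,0,0],"turn":[0,0,0],"claw":255},
  ],
)

```text
time_s: 23.7
tcp_pos: [593.6, 164.5, 146.0]
tool_rot: [[0.999, -0.046, 0.0], [-0.046, -0.999, 0.0], [0.0, -0.0, -1.0]]
force: [-0.6, -0.0, -3.3]
grip_width: 53.4
```

```bash
python3 plan.py 449 -273.3 140 -0.047
```

```text
t 23.7 pos [593.6 164.5 146. ] yaw -0.0461 F [-0.6 -0.  -3.3] w 53.4 q6 1.78
turn [-0.    -0.     0.001] shift cm [-12.39  44.41   0.6 ]
```

Emit:
drive_tool(
  series=[
    {"delta_pos":[-1.13,4.04,0],"turn":[0,0,0],"claw":255},
    {"delta_pos":[-1.13,4.04,0],"turn":[0,0,0],"claw":255},
    {"delta_pos":[-1.13,4.04,0],"turn":[0,0,0],"claw":255},
    {"delta_pos":[-1.13,4.04,0],"turn":[0,0,0],"claw":255},
    {"delta_pos":[-1.13,4.04,0],"turn":[0,0,0],"claw":255},
    {"delta_pos":[-1.13,4.04,0],"turn":[0,0,0],"claw":255},
    {"delta_pos":[-1.13,4.04,0],"turn":[0,0,0],"claw":255},
    {"delta_pos":[-1.13,4.04,0],"turn":[0,0,0],"claw":255},
    {"delta_pos":[-1.13,4.04,0],"turn":[0,0,0],"claw":255},
    {"delta_pos":[-1.13,4.04,0],"turn":[0,0,0],"claw":255},
    {"delta_pos":[-1.13,4.0,0],"turn":[0,0,0],"claw":255},
    {"delta_pos":[0,0,0],"turn":[0,0,0],"claw":255},
  ],
)

```text
time_s: 24.9
tcp_pos: [447.0, -277.3, 144.4]
tool_rot: [[0.999, -0.05, -0.002], [-0.05, -0.999, -0.001], [-0.002, 0.001, -1.0]]
force: [0.2, 0.7, -3.3]
grip_width: 53.4
```

Emit:
drive_tool(
  series=[
    {"delta_pos":[0,0,2],"turn":[0,0,0],"claw":255},
    {"delta_pos":[0,0,3],"turn":[0,0,0],"claw":255},
    {"delta_pos":[0,0,2],"turn":[0,0,0],"claw":255},
    {"delta_pos":[0,0,0],"turn":[0,0,0],"claw":255},
    {"delta_pos":[0,0,0],"turn":[0,0,0],"claw":255},
    {"delta_pos":[0,0,0],"turn":[0,0,0],"claw":255},
  ],
)

```text
time_s: 25.5
tcp_pos: [449.5, -273.1, 76.6]
tool_rot: [[0.999, -0.047, 0.001], [-0.047, -0.999, -0.0], [0.001, 0.0, -1.0]]
force: [0.3, -0.3, -3.2]
grip_width: 53.7
```

```bash
python3 plan.py 449 -273.3 36 -0.047;  python3 - <<'E'
from station import cams
from seg import *
p=cams.snapshot("scene"); save(p,"s9.png",(160,200,320,320),5)
p=cams.snapshot("top"); save(p,"t9.png",(355,175,485,315),4.2)
E
```

```text
t 25.5 pos [ 449.5 -273.1   76.6] yaw -0.0466 F [ 0.3 -0.3 -3.2] w 53.7 q6 0.94
turn [ 0.    -0.001  0.   ] shift cm [-0.05  0.02  4.06]
```

View pics/s9.png

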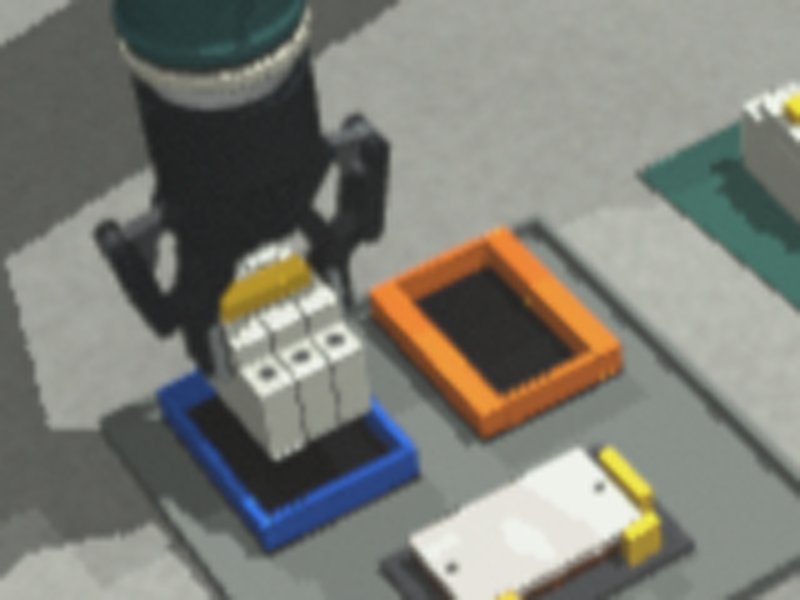

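The breaker is upright and squared over the blue bay (crop about (295,400)). Lowering.

Emit:
drive_tool(
  series=[
    {"delta_pos":[0,0,1.5],"turn":[0,0,0],"claw":255},
    {"delta_pos":[0,0,1.5],"turn":[0,0,0],"claw":255},
    {"delta_pos":[0,0,0.8],"turn":[0,0,0],"claw":255},
    {"delta_pos":[0,0,0],"turn":[0,0,0],"claw":255},
    {"delta_pos":[0,0,0],"turn":[0,0,0],"claw":255},
    {"delta_pos":[0,0,0],"turn":[0,0,0],"claw":255},
  ],
)

```text
time_s: 26.2
tcp_pos: [449.5, -273.6, 38.8]
tool_rot: [[0.999, -0.047, 0.001], [-0.047, -0.999, -0.001], [0.001, 0.001, -1.0]]
force: [-0.4, 0.3, -3.3]
grip_width: 53.2
```

Emit:
drive_tool(
  series=[
    {"delta_pos":[0,0,0.3],"turn":[0,0,0],"claw":255},
    {"delta_pos":[0,0,0],"turn":[0,0,0],"claw":255},
    {"delta_pos":[0,0,0],"turn":[0,0,0],"claw":255},
  ],
)

```text
time_s: 26.5
tcp_pos: [449.0, -273.1, 35.1]
tool_rot: [[0.999, -0.047, -0.0], [-0.047, -0.999, 0.0], [-0.0, -0.0, -1.0]]
force: [-1.1, 0.0, -3.1]
grip_width: 53.0
```

Emit:
drive_tool(
  series=[
    {"delta_pos":[0,0,0.12],"turn":[0,0,0],"claw":255},
    {"delta_pos":[0,0,0],"turn":[0,0,0],"claw":255},
    {"delta_pos":[0,0,0],"turn":[0,0,0],"claw":255},
  ],
)

```text
time_s: 26.8
tcp_pos: [449.0, -273.2, 34.4]
tool_rot: [[0.999, -0.047, 0.0], [-0.047, -0.999, -0.0], [0.0, 0.0, -1.0]]
force: [-2.1, 0.3, 5.7]
grip_width: 53.4
```

Emit:
drive_tool(
  series=[
    {"delta_pos":[0,0,0],"turn":[0,0,0],"claw":100},
    {"delta_pos":[0,0,0],"turn":[0,0,0],"claw":40},
    {"delta_pos":[0,0,0],"turn":[0,0,0],"claw":0},
    {"delta_pos":[0,0,0],"turn":[0,0,0],"claw":0},
    {"delta_pos":[0,0,0],"turn":[0,0,0],"claw":0},
    {"delta_pos":[0,0,-2],"turn":[0,0,0],"claw":0},
    {"delta_pos":[0,0,-4.5],"turn":[0,0,0],"claw":0},
    {"delta_pos":[0,0,-4.5],"turn":[0,0,0],"claw":0},
    {"delta_pos":[0,0,-1],"turn":[0,0,0.09],"claw":0},
    {"delta_pos":[0,0,0],"turn":[0,0,0],"claw":0},
  ],
)

```text
time_s: 27.8
tcp_pos: [450.5, -274.3, 156.2]
tool_rot: [[0.99, -0.138, 0.004], [-0.138, -0.99, -0.003], [0.004, 0.003, -1.0]]
force: [1.2, -0.3, -0.4]
grip_width: 85.6
```

```bash
python3 plan.py 463.3 50.6 150 -0.135
```

```text
t 27.8 pos [ 450.5 -274.3  156.2] yaw -0.138 F [ 1.2 -0.3 -0.4] w 85.6 q6 1.03
turn [ 0.003 -0.004 -0.003] shift cm [ -3.1  -32.36   0.62]
```

Emit:
drive_tool(
  series=[
    {"delta_pos":[-0.38,-4.05,0],"turn":[0,0,0],"claw":0},
    {"delta_pos":[-0.38,-4.05,0],"turn":[0,0,0],"claw":0},
    {"delta_pos":[-0.38,-4.05,0],"turn":[0,0,0],"claw":0},
    {"delta_pos":[-0.38,-4.05,0],"turn":[0,0,0],"claw":0},
    {"delta_pos":[-0.38,-4.05,0],"turn":[0,0,0],"claw":0},
    {"delta_pos":[-0.38,-4.05,0],"turn":[0,0,0],"claw":0},
    {"delta_pos":[-0.38,-4.05,0],"turn":[0,0,0],"claw":0},
    {"delta_pos":[-0.38,-4.05,0],"turn":[0,0,0],"claw":0},
    {"delta_pos":[0,0,3.5],"turn":[0,0,0],"claw":0},
    {"delta_pos":[0,0,0],"turn":[0,0,0],"claw":0},
    {"delta_pos":[0,0,0],"turn":[0,0,0],"claw":0},
    {"delta_pos":[0,0,0],"turn":[0,0,0],"claw":0},
  ],
)

```text
time_s: 29.0
tcp_pos: [463.3, 51.3, 119.2]
tool_rot: [[0.991, -0.137, -0.0], [-0.137, -0.991, -0.0], [-0.0, 0.0, -1.0]]
force: [0.0, 0.6, -0.3]
grip_width: 85.2
```

```bash
python3 plan.py 463.3 50.6 27 -0.135;  python3 - <<'E'
from station import cams
from seg import *
p=cams.snapshot("scene"); save(p,"s10.png",(280,150,440,270),5)
p=cams.snapshot("top"); save(p,"t10.png",(355,175,485,315),4.2)
Y=((20,130,120),(35,255,255))
seg(p,*Y,(425,255,475,300),79,1,"wideT")
E
```

```text
t 29.0 pos [463.3  51.3 119.2] yaw -0.1376 F [ 0.   0.6 -0.3] w 85.2 q6 1.67
turn [ 0.     0.    -0.003] shift cm [0.01 0.06 9.22]
wideT cen [ 447.  -272.5] size [44.6 13.3] yaw 1.497 px 129
```

View pics/s10.png

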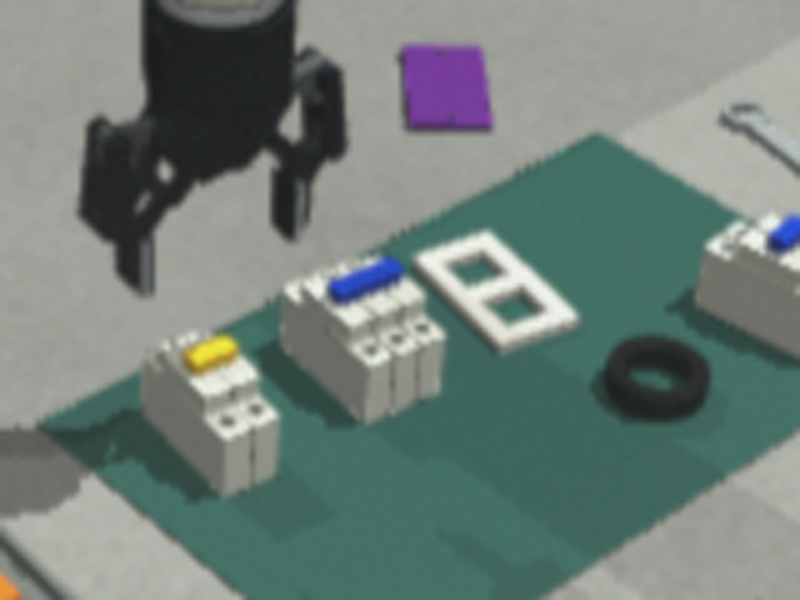

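View pics/t10.png

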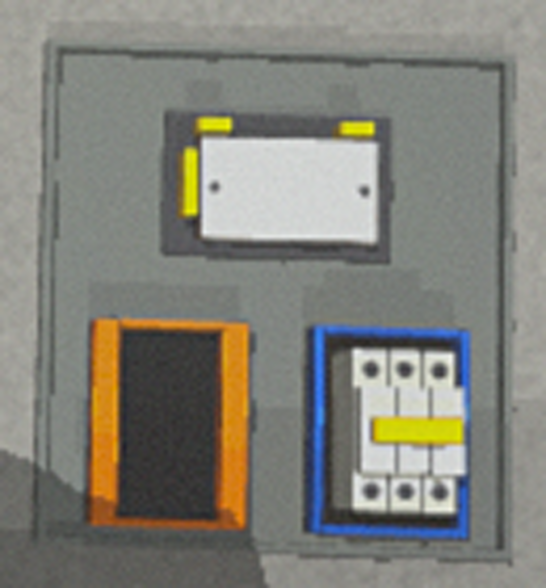

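Emit:
drive_tool(
  series=[
    {"delta_pos":[0,0.05,3],"turn":[0,0,0],"claw":0},
    {"delta_pos":[0,0,3],"turn":[0,0,0],"claw":0},
    {"delta_pos":[0,0,3.1],"turn":[0,0,0],"claw":0},
    {"delta_pos":[0,0,0],"turn":[0,0,0],"claw":0},
    {"delta_pos":[0,0,0],"turn":[0,0,0],"claw":0},
    {"delta_pos":[0,0,0],"turn":[0,0,0],"claw":255},
    {"delta_pos":[0,0,0],"turn":[0,0,0],"claw":255},
    {"delta_pos":[0,0,0],"turn":[0,0,0],"claw":255},
    {"delta_pos":[0,0,0],"turn":[0,0,0],"claw":255},
    {"delta_pos":[0,0,0],"turn":[0,0,0],"claw":255},
    {"delta_pos":[0,0,0],"turn":[0,0,0],"claw":255},
    {"delta_pos":[0,0,0],"turn":[0,0,0],"claw":255},
  ],
  squeeze=45,
)

```text
time_s: 30.3
tcp_pos: [463.9, 51.5, 29.0]
tool_rot: [[0.991, -0.136, 0.002], [-0.136, -0.991, -0.0], [0.002, -0.0, -1.0]]
force: [-1.0, -0.5, 8.6]
grip_width: 35.3
```

```bash
python3 plan.py 463.3 50.6 27 -0.135;  python3 - <<'E'
from station import cams
from seg import *
p=cams.snapshot("scene"); save(p,"s11.png",(280,150,440,270),5)
E
```

```text
t 30.3 pos [463.9  51.5  29. ] yaw -0.1369 F [-1.  -0.5  8.6] w 35.3 q6 1.67
turn [-0.    -0.002 -0.002] shift cm [-0.04  0.09  0.2 ]
```

View pics/s11.png

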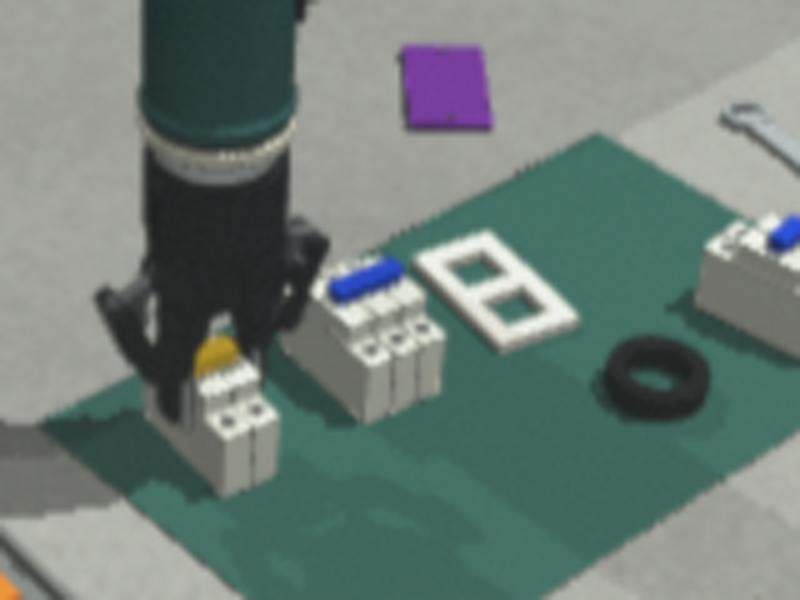

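Narrow breaker gripped (35.3 mm). Lifting and turning.

Emit:
drive_tool(
  series=[
    {"delta_pos":[0,0,-2],"turn":[0,0,0],"claw":255},
    {"delta_pos":[0,0,-4],"turn":[0,0,0],"claw":255},
    {"delta_pos":[0,0,-4],"turn":[0,0,0],"claw":255},
    {"delta_pos":[0,0,-1],"turn":[0,0,-0.09],"claw":255},
    {"delta_pos":[0,0,0],"turn":[0,0,0],"claw":255},
    {"delta_pos":[0,0,0],"turn":[0,0,0],"claw":255},
  ],
)

```text
time_s: 30.95
tcp_pos: [462.5, 51.5, 137.6]
tool_rot: [[0.999, -0.049, -0.001], [-0.049, -0.999, 0.0], [-0.001, -0.0, -1.0]]
force: [0.7, 0.1, -2.6]
grip_width: 35.6
```

```bash
python3 plan.py 453 -154.1 140 -0.047
```

```text
t 30.95 pos [462.5  51.5 137.6] yaw -0.0492 F [ 0.7  0.1 -2.6] w 35.6 q6 1.58
turn [-0.     0.001 -0.002] shift cm [ 2.000e-02  2.059e+01 -2.400e-01]
```

Emit:
drive_tool(
  series=[
    {"delta_pos":[0,3.43,0],"turn":[0,0,0],"claw":255},
    {"delta_pos":[0,3.43,0],"turn":[0,0,0],"claw":255},
    {"delta_pos":[0,3.43,0],"turn":[0,0,0],"claw":255},
    {"delta_pos":[0,3.43,0],"turn":[0,0,0],"claw":255},
    {"delta_pos":[0,3.43,0],"turn":[0,0,0],"claw":255},
    {"delta_pos":[0,3.43,0],"turn":[0,0,0],"claw":255},
    {"delta_pos":[0,0,2],"turn":[0,0,0],"claw":255},
    {"delta_pos":[0,0,3],"turn":[0,0,0],"claw":255},
    {"delta_pos":[0,0,1],"turn":[0,0,0],"claw":255},
    {"delta_pos":[0,0,0],"turn":[0,0,0],"claw":255},
    {"delta_pos":[0,0,0],"turn":[0,0,0],"claw":255},
    {"delta_pos":[0,0,0],"turn":[0,0,0],"claw":255},
  ],
)

```text
time_s: 32.15
tcp_pos: [454.2, -154.1, 78.7]
tool_rot: [[0.999, -0.047, 0.001], [-0.047, -0.999, -0.001], [0.001, 0.0, -1.0]]
force: [0.4, 0.4, -3.0]
grip_width: 35.5
```

```bash
python3 plan.py 453 -154.1 36 -0.047;  python3 - <<'E'
from station import cams
from seg import *
p=cams.snapshot("scene"); save(p,"s12.png",(160,200,320,320),5)
E
```

```text
t 32.15 pos [ 454.2 -154.1   78.7] yaw -0.047 F [ 0.4  0.4 -3. ] w 35.5 q6 1.15
turn [ 0.    -0.001  0.   ] shift cm [-0.12  0.    4.27]
```

View pics/s12.png

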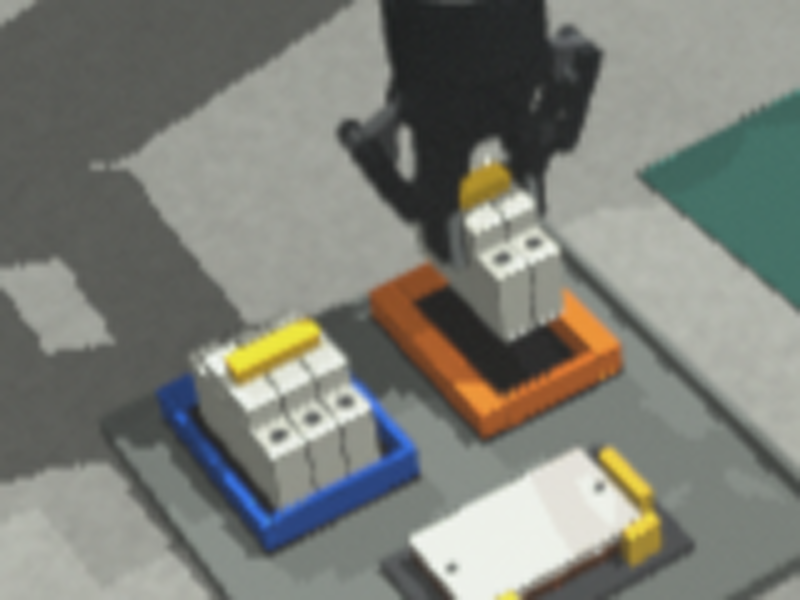

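Emit:
drive_tool(
  series=[
    {"delta_pos":[-0.1,0,1.5],"turn":[0,0,0],"claw":255},
    {"delta_pos":[0,0,1.5],"turn":[0,0,0],"claw":255},
    {"delta_pos":[0,0,0.9],"turn":[0,0,0],"claw":255},
    {"delta_pos":[0,0,0.3],"turn":[0,0,0],"claw":255},
    {"delta_pos":[0,0,0],"turn":[0,0,0],"claw":255},
    {"delta_pos":[0,0,0],"turn":[0,0,0],"claw":255},
    {"delta_pos":[0,0,0],"turn":[0,0,0],"claw":255},
  ],
)

```text
time_s: 32.9
tcp_pos: [452.9, -154.3, 36.5]
tool_rot: [[0.999, -0.047, 0.001], [-0.047, -0.999, -0.0], [0.001, 0.0, -1.0]]
force: [0.7, -0.4, -1.9]
grip_width: 35.3
```

Emit:
drive_tool(
  series=[
    {"delta_pos":[0,0,0.15],"turn":[0,0,0],"claw":255},
    {"delta_pos":[0,0,0],"turn":[0,0,0],"claw":255},
    {"delta_pos":[0,0,0],"turn":[0,0,0],"claw":255},
  ],
)

```text
time_s: 33.2
tcp_pos: [452.9, -154.3, 35.0]
tool_rot: [[0.999, -0.047, 0.001], [-0.047, -0.999, -0.0], [0.001, 0.0, -1.0]]
force: [-0.2, 0.5, 5.4]
grip_width: 35.3
```

Emit:
drive_tool(
  series=[
    {"delta_pos":[0,0,0],"turn":[0,0,0],"claw":160},
    {"delta_pos":[0,0,0],"turn":[0,0,0],"claw":80},
    {"delta_pos":[0,0,0],"turn":[0,0,0],"claw":0},
    {"delta_pos":[0,0,0],"turn":[0,0,0],"claw":0},
    {"delta_pos":[0,0,0],"turn":[0,0,0],"claw":0},
    {"delta_pos":[0,0,0],"turn":[0,0,0],"claw":0},
    {"delta_pos":[0,0,-2],"turn":[0,0,0],"claw":0},
    {"delta_pos":[0,0,-4.5],"turn":[0,0,0],"claw":0},
    {"delta_pos":[0,0,-4.5],"turn":[0,0,0],"claw":0},
    {"delta_pos":[0,0,-4.5],"turn":[0,0,0],"claw":0},
  ],
)

```text
time_s: 34.2
tcp_pos: [451.9, -153.7, 190.9]
tool_rot: [[0.999, -0.047, -0.001], [-0.047, -0.999, 0.001], [-0.001, -0.0, -1.0]]
force: [0.4, -0.4, 0.6]
grip_width: 85.2
```

Emit:
drive_tool(
  series=[
    {"delta_pos":[0,-4.5,0],"turn":[0,0,0],"claw":0},
    {"delta_pos":[0,-4.5,0],"turn":[0,0,0],"claw":0},
    {"delta_pos":[0,-4.5,0],"turn":[0,0,0],"claw":0},
    {"delta_pos":[0,-4.5,0],"turn":[0,0,0],"claw":0},
    {"delta_pos":[0,-4.5,0],"turn":[0,0,0],"claw":0},
    {"delta_pos":[0,-4.5,0],"turn":[0,0,0],"claw":0},
    {"delta_pos":[0,-4.5,0],"turn":[0,0,0],"claw":0},
    {"delta_pos":[0,-4.5,0],"turn":[0,0,0],"claw":0},
    {"delta_pos":[0,0,0],"turn":[0,0,0],"claw":0},
    {"delta_pos":[0,0,0],"turn":[0,0,0],"claw":0},
  ],
)

```text
time_s: 35.2
tcp_pos: [468.9, 206.3, 189.1]
tool_rot: [[0.999, -0.044, -0.001], [-0.044, -0.999, -0.0], [-0.001, 0.0, -1.0]]
force: [0.3, -1.0, -0.1]
grip_width: 85.4
```

Run:
```python
from station import cams
from seg import *
p=cams.snapshot("scene"); save(p,"s13.png",(160,160,360,310),4)
p=cams.snapshot("top"); save(p,"t13.png",(355,175,485,315),4.2)
Y=((20,130,120),(35,255,255)); W=((0,0,165),(180,60,255))
seg(p,*Y,(425,255,475,300),79,1,"wideT")
seg(p,*Y,(372,255,425,300),79,1,"narT")
seg(p,*W,(390,195,460,240),27,1,"cover")
```

```text
wideT cen [ 446.9 -272.6] size [44.8 13.2] yaw 1.499 px 128
narT cen [ 452.2 -153.9] size [27.8 12.7] yaw 1.541 px 77
cover cen [ 580.  -223.5] size [96.2 55.4] yaw 1.538 px 1004
```

View pics/s13.png

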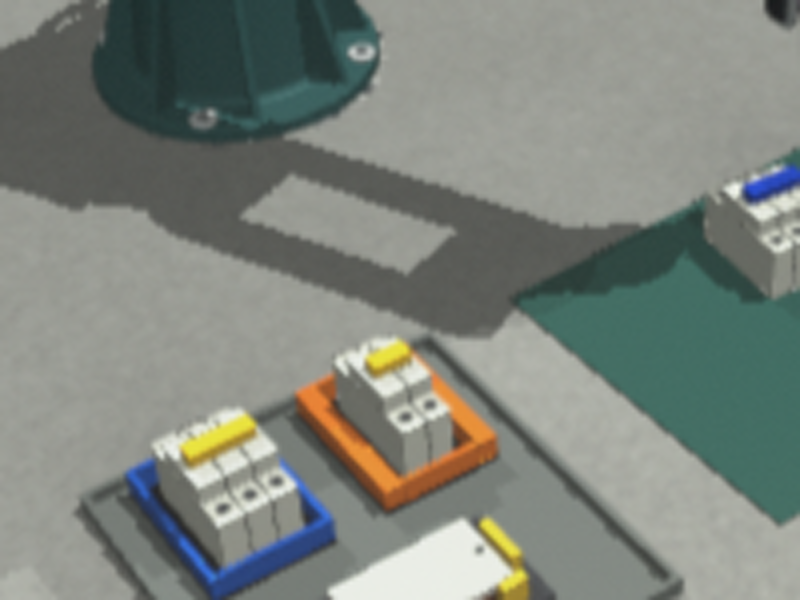

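View pics/t13.png

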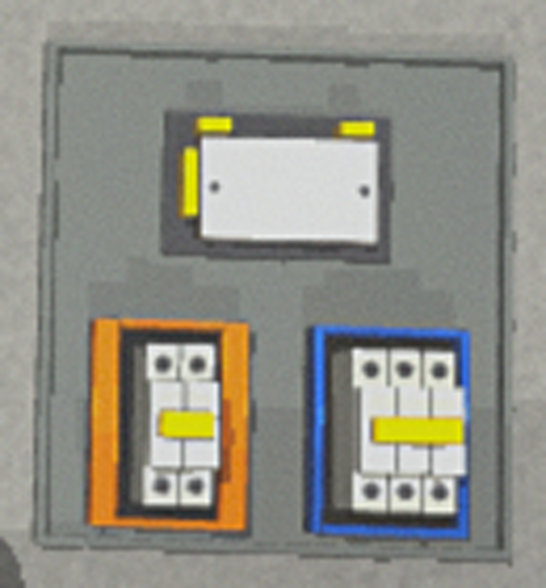

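Run:
```python
from station import cams
from seg import *
p=cams.snapshot("scene")
O=np.array([581.3,-220.2]);th=-.0467;ex=np.array([np.cos(th),np.sin(th)]);ey=np.array([-ex[1],ex[0]])
W=lambda x,y,z: np.r_[O+x*ex+y*ey,z]
x0,y0,k=225,280,8
save(p,"s14.png",(x0,y0,x0+95,y0+70),k)
im=cv2.imread("pics/s14.png")
def poly(cx,cy,z,col):
    q=np.array([W(cx+a,cy+b,z) for a,b in((28,48),(28,-48),(-28,-48),(-28,48))])
    cv2.polylines(im,[((proj(p,q)-[x0,y0]+.5)*k).astype(np.int32)],True,col,1)
poly(-1.2,-3.5,27,(0,0,255)); poly(-1,-3,11,(0,255,0))
f=np.array([W(-18,48,31),W(18,48,31)]);cv2.polylines(im,[((proj(p,f)-[x0,y0]+.5)*k).astype(np.int32)],False,(255,0,255),1)
cv2.imwrite("pics/s14.png",im)
```

```text
(no output)
```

View pics/s14.png

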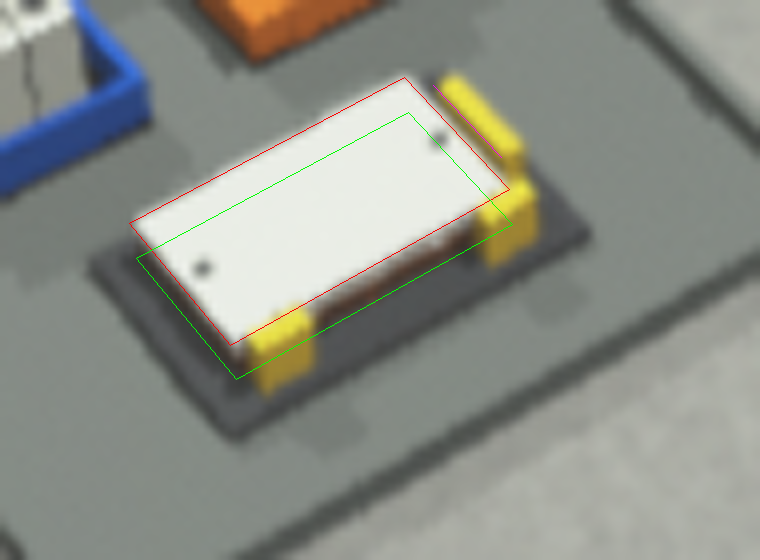

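Run:
```python
from station import cams,job_done,sensors
from seg import *
a=np.load("scene.npy",allow_pickle=True).item(); b=cams.snapshot("scene")
for p in(a,b):
    seg(p,(100,150,80),(125,255,255),(335,190,375,220),73,1,"bw"); seg(p,(100,150,80),(125,255,255),(420,180,455,215),73,1,"bn")
save(b,"s15.png",(280,150,480,290),4)
d=cams.spot_in(b,"window_cover"); print([(np.round(x["at"]),round(x["confidence"],2)) for x in d])
d=cams.spot_in(cams.snapshot("top"),"window_cover"); print([(np.round(x["at"]),round(x["confidence"],2)) for x in d])
```

```text
bw cen [471.7 161.1] size [48.9 15.5] yaw 1.554 px 55
bn cen [594.6 380.7] size [29.3 13.2] yaw -1.37 px 27
bw cen [471.9 160.7] size [49.5 15.8] yaw 1.553 px 57
bn cen [594.6 380.7] size [29.3 13.2] yaw -1.37 px 27
[(array([470., 270.,  10.]), 0.56)]
[(array([ 446., -268.,   53.]), 0.73)]
```

View pics/s15.png

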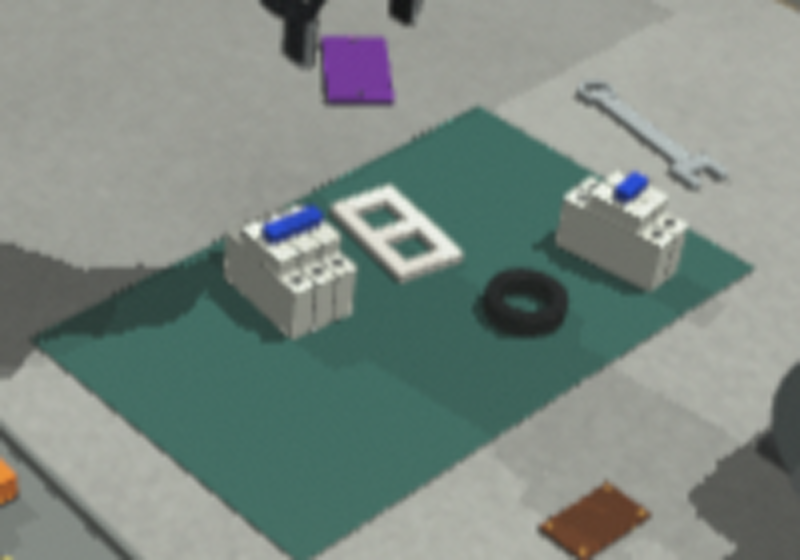

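The window cover (crop (395,235)) and both blue-toggle breakers ((290,270) and (625,230)) have not moved. The arm is clear of everything, so I am handing in.

```bash
python3 -c "
from station import job_done,sensors
print(sensors.observe()['time_s'],job_done())"
```

```text
the job is handed in; nothing more can be done
35.55 None
```

I packed the tray and handed the job in at 35.6 s of the 120 s. `job_done()` gives no verdict, so the results below are my own camera checks.

- **Baseboard:** it lies on the seat at about x -1.0, y -3.1 mm in the seat frame. The overlay on the scene camera agreed. I measured this before the cover went on; the cover now hides its top.
- **Plain cover:** it lies on the baseboard at about x -1.2, y -3.5 mm, and about 0.013 rad off square. Both plates are within the 7 mm limit but not touching the fences; the gap to the +y fence is about 3–4 mm.
- **Breakers:** both yellow-toggle breakers stand upright in their bays. The wide one is within about 1 mm of the blue bay's centre, and the narrow one is within about 0.5 mm of the orange bay's centre.
- **Left alone:** both blue-toggle breakers measured within 1 mm of their starting positions.
- **Window cover:** it looks unmoved in the last picture. The detector put it at (470, 270) against (470, 276) at the start, from a different camera. In the last top view, where the arm hid the mat, the detector instead reported something in the blue bay at (446, -268), which I took as a false hit on the wide breaker.

The arm finished clear of everything, with the gripper open.

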